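Bed a concrete test block down onto its parallels in a vise

ROBOT

A 6-joint arm with a two-finger parallel gripper is mounted at the origin on the work surface. World frame = base frame: x ahead of the robot, y to its left, z up, the work surface at z = 0. Lengths are in m, angles in rad, forces in N, time in s.
With the tool pointing down it reaches from about 0.25 to 0.775 m from the base axis. Payload 4 kg.
Tool frame: the origin (TCP) lies at the very end of the fingers, on their centre line; the grasp point (between the pads) lies 19 mm behind it; z points along the fingers, y is the direction in which the jaws open and shut (so a half turn about z gives the same grasp; the last joint's range is limited). The gripper opens to 85 mm and grips with 20 to 120 N. Pads are 22 mm wide; open, the fingers measure 114 mm over their backs; the gripper's body (76 mm by 85 mm) begins 54 mm behind the grasp point. The pads swing forward as they close: fully open they stand 13 mm farther back than shut.
Start: joints at [-1.312, 0.087, 1.371, -0, 1.684, -0.103], TCP at [0.195, -0.514, 0.2] pointing down, gripper open.
Joint ranges: [-3.1, 3.1], [-0.76, 2.03], [0.27, 2.55], [-1.08, 4.22], [0.17, 2.65], [-2.57, 2.57]. Speed limits (rad/s): [2.79, 2.79, 3.14, 3.14, 3.14, 3.14].

INTERFACE

Orientations are given as a 3x3 rotation matrix whose columns are the frame's x, y, z axes.
In Python, from rig import status, get_image, r gives the robot as it stands.
- The arm moves only by the tool arm_command, never from a script. Its argument "moves" is a list that holds one entry, the list of rows, each a list of 7 numbers: the shift along the world's x, y, z in m, then the turn, a rotation vector about the world's x, y, z in degrees, then the finger opening in m, from 0 to 0.0854. In form: [[[dx, dy, dz, rx, ry, rz, gripper], ...]]. A call has exactly 5 rows; each row is the pose to reach, as a shift and turn from the pose measured when the call began; what a row does not reach only later rows make up. A row lasts 1/12 s, in which the tool goes at most 41.7 mm and 7.16 degrees, less where a joint would pass 70% of its speed; a pose out of reach is approached as far as the arm can. A call with a gripper value outside its range is refused whole. The fingers move at their own pace and stop on an object; "newtons" is the grip in N (left out, the last holds). Time passes only in rows, so rows that repeat a pose let the fingers close, or fill a call up. It gives the time, the measured TCP pose, the force and the opening at its end, in the units of the state.
- status.get_obs(): the state, without advancing time (a new reading comes with each control period).
- get_image(name): name is "scene" or "top"; returns a dict with "img" (480x640x3 uint8, red, green, blue), "fovy" (degrees; the focal length in pixels is half the picture's height over the tangent of half this angle, whatever the lens; pixels are square), "cx", "cy" (the principal point, pixels), "distortion" ([k1, k2, p1, p2, k3] as OpenCV has them; the pictures are not rectified), "camera_from_world" (4x4, takes a point from world to camera coordinates). Camera axes: x right, y down, z forward; pixel columns grow to the right and rows downward; lengths in m; the calibration is good to about 2 mm. A picture is of the moment at which its call begins. There is no depth.
- r.finish_job(): hands the job in, once; it reports no verdict.
The state is a dict: "time": time; "q": joint angles; "dq": joint speeds; "effort": joint torques, N m; "tcp_pos": TCP position; "ee_rot": TCP orientation; "ft_force": force on the tool from outside, world axes, zero at the start; "ft_torque": the same for the moment, N m; "width": finger opening in m.
Only numpy, scipy, OpenCV 4.12 (cv2) and the standard library are available. Lean on these libraries where they do the work, as an engineer would, in place of code of your own. Each camera call takes 0.05 s, during which the arm holds its last target.

TASK

The concrete test block is stuck high and a little tilted in the blue vise, so the parallels under it are loose. With the orange-handled tamper, not the bare gripper, press or tap the block down firmly but without heavy blows, until it sits level and fully home on both; then try each parallel with a light push of the fingers on its end, the one on the vise's handle side first and then the other, to feel that neither slides. Finish with the tamper standing upright on the bench and everything else on the bench left alone.

Things in the scene. Friction and masses are not known exactly. Their poses are not given: they have to be found in the camera images.
- vise: Blue bench vise, fixed. Origin on the bench under the middle of the jaws' gap; x from the handle end (-x) to the fixed jaw (+x), y along the jaws, z up. Base x -135 to 115 mm, 110 mm in y, top (the bed) 50 mm up. Jaws 45 mm thick, 100 mm long in y, tops 103 mm up, inner faces at x = -38 and 38 mm. Screw and cross handle at x -83 to -170 mm, up to 77 mm high.
- specimen: Grey concrete test block, 70 (x) x 90 (y) mm and, as cast, 37 to 47 mm thick, 0.75 kg, between the jaws; axes as the vise's. Origin at the centre of its top face. It starts 4 to 17 mm too high, tilted up to 0.05 rad about y, and cannot shift sideways. Fully home, its underside lies on both parallels, 78 mm above the vise's origin: how far down that is must be felt.
- specimen_top (a point): Same point, centre of the block's top. Jaw friction holds the block where it is left; pressed with 3 to 5 N it slides down, off centre it also rocks about y. Pressing with 13 to 20 N over each parallel in turn (about 21 mm to either side in x), then in the middle, beds it well; more than 35 N would damage it.
- parallel_handle_side: Steel parallel bar 12 (x) x 170 (y, long) x 28 (z) mm, 0.25 kg, loose on the vise's bed, about 23 mm to the -x (handle) side of the vise's middle. Origin at the centre of its underside, axes about as the vise's. Its ends stick out about 35 mm past the jaws, 30 mm past the bed. Slides lengthways while the block is not down on it; gripped, it resists a push of 3 to 4 N; 20 N is too much.
- parallel_far_side: The second, equal parallel bar, about 23 mm to the +x (fixed jaw) side of the vise's middle. Same origin and axes.
- tamper_grip (a point): Tamper, standing on the bench: white nylon puck 36 mm across and 32 mm high, its underside the striking face; upright orange round handle 22 mm across from 32 to 84 mm; black cap 25 mm across up to 90 mm; 0.2 kg. This point is on its axis, 55 mm above the striking face; z runs up the handle.
- tamper: The same tamper; origin at the centre of its striking face.
Not all that is in view belongs to the job. What is shaped like the tamper but green is not meant.

How it is judged:
By the outcome, as a careful person would: the job done as asked, in the order asked, and still so for the second after the job is handed in, with the robot touching nothing.
It also fails if it takes over 67 s, if anything falls off the work surface, if the arm or the gripper's body presses on something with over 40 N, if the wrist force passes 120 N, or if a joint passes its speed limit or range.

## Working session

There is one attempt and no reset: what is moved stays moved. The work goes in short steps, Python scripts to look and compute and a tool call to move; the robot and the scene stay as the last step left them, time stands still between calls to the robot, and variables do not carry over. Pictures are saved under pics/ and viewed, and the job is handed in when it is done.

Besides the shell and the picture viewer there is one more tool, called in YAML: its name, and indented under it one key for each argument. arm_command: Moves the arm, as the interface text tells. Its arguments: {"type":"object","properties":{"moves":{"type":"array"},"newtons":{"type":"number"}},"required":["moves"]}

```bash
mkdir -p pics; ls
cat > h.py <<'E'
import numpy as np, cv2
from rig import status, get_image, r
def snap(name,tag):
    d=get_image(name); np.save(f'pics/{tag}.npy',d['img'])
    cv2.imwrite(f'pics/{tag}.png',d['img'][:,:,::-1])
    import pickle; pickle.dump({k:v for k,v in d.items() if k!='img'},open(f'pics/{tag}.pkl','wb'))
    return d
def load(tag):
    import pickle; return pickle.load(open(f'pics/{tag}.pkl','rb'))
def KD(d):
    f=240/np.tan(np.radians(d['fovy'])/2)
    return np.array([[f,0,d['cx']],[0,f,d['cy']],[0,0,1.]]),np.array(d['distortion'],float)
def ray(d,uv):
    K,D=KD(d); p=cv2.undistortPoints(np.array([[uv]],float),K,D)[0,0]
    T=np.array(d['camera_from_world']); R=T[:3,:3]; t=T[:3,3]
    return -R.T@t, R.T@np.array([p[0],p[1],1.])
def onz(d,uv,z):
    c,v=ray(d,uv); return c+v*(z-c[2])/v[2]
def proj(d,P):
    K,D=KD(d); T=np.array(d['camera_from_world'])
    rv=cv2.Rodrigues(T[:3,:3])[0]
    return cv2.projectPoints(np.array(P,float).reshape(-1,1,3),rv,T[:3,3],K,D)[0][:,0]
def crop(tag,x0,y0,x1,y1,s):
    im=cv2.imread(f'pics/{tag}.png')[y0:y1,x0:x1]
    cv2.imwrite(f'pics/{tag}_c{x0}_{y0}.png',cv2.resize(im,None,fx=s,fy=s,interpolation=cv2.INTER_CUBIC))
E
python3 - <<'E'
from h import *
for n in('scene','top'):
    d=snap(n,n+'0'); print(n,d['fovy'],d['cx'],d['cy'],d['distortion']); print(np.array(d['camera_from_world']).round(3))
o=status.get_obs(); print(o)
E
```

```text
pics
scene 45.541720723971615 325.066305002197 237.82098644700343 [-0.06312998  0.          0.          0.          0.        ]
[[-0.773  0.635 -0.015  0.515]
 [ 0.515  0.613 -0.6   -0.154]
 [-0.371 -0.471 -0.8    1.003]
 [ 0.     0.     0.     1.   ]]
top 57.64326231422651 315.4417376382875 238.04867553848462 [-0.06253912  0.          0.          0.          0.        ]
[[ 0.017 -1.    -0.005 -0.111]
 [-0.995 -0.017 -0.097  0.569]
 [ 0.097  0.007 -0.995  0.731]
 [ 0.     0.     0.     1.   ]]
{'time': 0.1, 'q': array([-1.31212879e+00,  8.79125656e-02,  1.37215400e+00, -5.94219432e-06,
        1.68361334e+00, -1.03110012e-01]), 'dq': array([-0.00113535,  0.00032779, -0.00454543, -0.0013    , -0.0016999 ,
        0.00064446]), 'effort': array([ 2.43923685e-03, -3.53014326e+01, -3.14217854e+01, -7.59267550e-05,
        7.91207654e-03, -2.15937058e-05]), 'tcp_pos': array([ 0.19451739, -0.51388587,  0.19911324]), 'ee_rot': array([[ 9.35269452e-01,  3.53936098e-01, -5.39612013e-04],
       [ 3.53936448e-01, -9.35267302e-01,  2.01630350e-03],
       [ 2.08961120e-04, -2.07677542e-03, -9.99997822e-01]]), 'ft_force': array([ 0.0334228 , -0.09393973,  0.10282234]), 'ft_torque': array([0.0054173 , 0.00840882, 0.01211654]), 'width': 0.08535146802300998}
```

View pics/scene0.png

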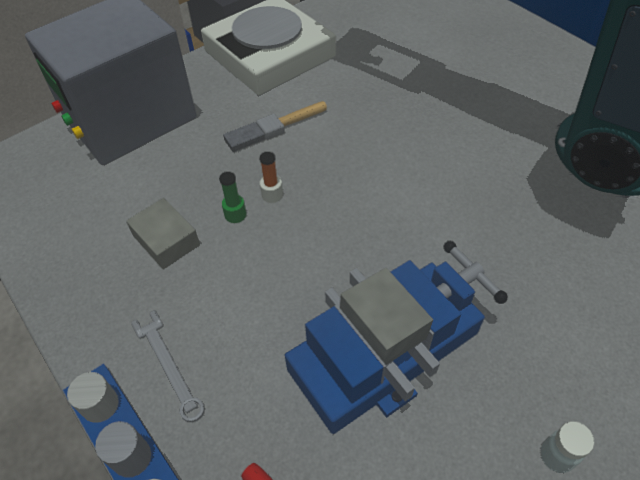

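View pics/top0.png

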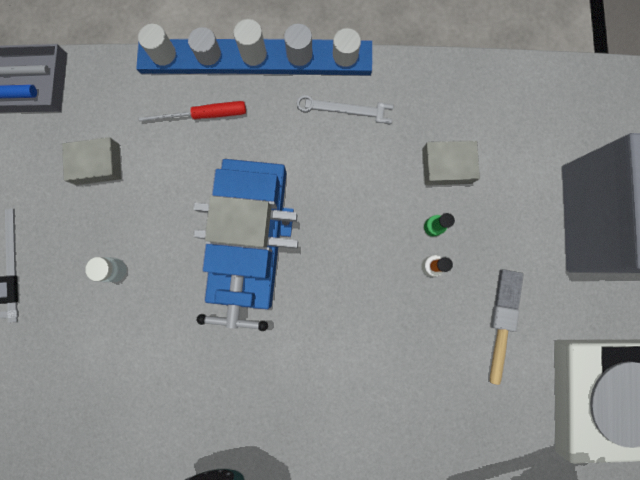

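The orange-handled tamper on its white puck is at scene (270,178) and top (437,265). The green look-alike is at scene (233,198) and top (438,224). The orange one fits the description. I'll enlarge both and the vise.

Run:
```python
from h import *
crop('scene0',200,130,320,240,5); crop('top0',400,195,500,295,6)
crop('scene0',270,220,520,440,3); crop('top0',180,145,310,345,3.0)
a=cv2.imread('pics/scene0_c200_130.png');b=cv2.imread('pics/top0_c400_195.png')
print(a.shape,b.shape)
```

```text
(550, 600, 3) (600, 600, 3)
```

View pics/scene0_c200_130.png

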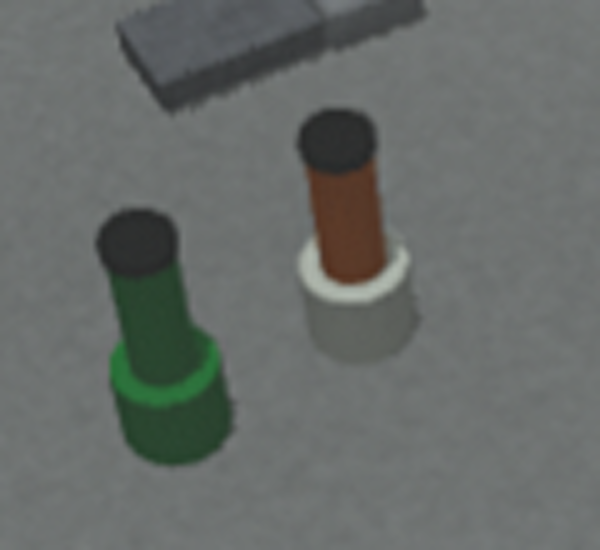

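View pics/top0_c400_195.png

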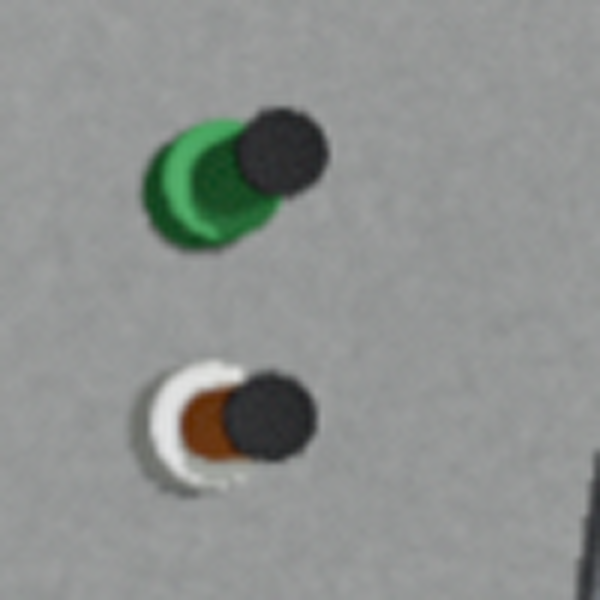

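View pics/scene0_c270_220.png

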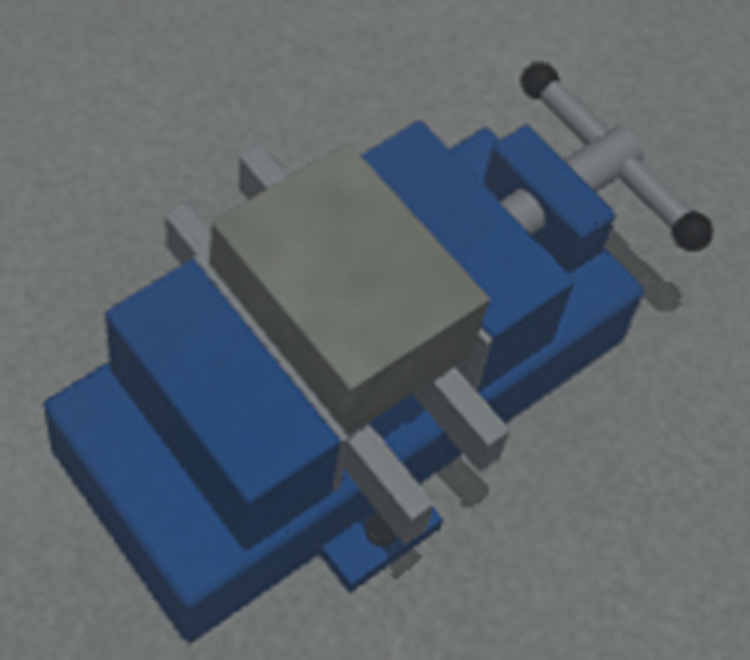

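View pics/top0_c180_145.png

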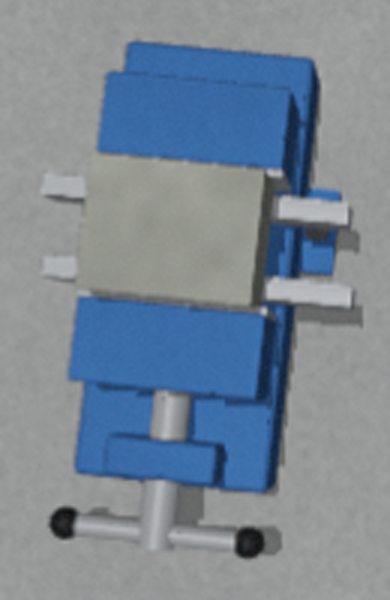

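```bash
cat > fit.py <<'E'
from h import *
from scipy.optimize import least_squares
ds,dt=load('scene0'),load('top0')
S=lambda u,v:(270+u/3,220+v/3)
Tp=lambda u,v:(180+u/3,145+v/3)
J=103
obs=[('s',S(193,262),(38,-50,J)),('s',S(107,313),(83,-50,J)),('s',S(340,438),(38,50,J)),('s',S(250,503),(83,50,J)),
('s',S(45,403),(115,-55,50)),('s',S(190,608),(115,55,50)),('s',S(420,122),(-83,-50,J)),('s',S(572,288),(-83,50,J)),('s',S(642,290),(-135,55,50)),
('t',Tp(108,72),(83,50,J)),('t',Tp(295,90),(83,-50,J)),('t',Tp(272,315),(-38,-50,J)),('t',Tp(70,378),(-83,50,J)),('t',Tp(262,400),(-83,-50,J)),
('t',Tp(127,42),(115,55,50)),('t',Tp(315,58),(115,-55,50)),('t',Tp(272,492),(-135,-55,50))]
def W(p,P):
    P=np.array(P,float)/1000; c,s=np.cos(p[2]),np.sin(p[2])
    return np.array([p[0]+c*P[0]-s*P[1],p[1]+s*P[0]+c*P[1],P[2]])
def res(p):
    return np.concatenate([proj(ds if c=='s' else dt,[W(p,P)])[0]-uv for c,uv,P in obs])
if __name__=='__main__':
    sol=least_squares(res,[.4,.1,0],loss='soft_l1'); p=sol.x
    print('vise',p); print(res(p).reshape(-1,2).round(1).tolist())
    np.save('vise.npy',p)
    b=[('s',S(210,228),(35,-45)),('s',S(347,143),(-35,-45)),('s',S(488,300),(-35,45)),('s',S(352,388),(35,45)),
    ('t',Tp(92,153),(35,45)),('t',Tp(267,168),(35,-45)),('t',Tp(252,307),(-35,-45)),('t',Tp(78,293),(-35,45))]
    def rb(q):
        return np.concatenate([proj(ds if c=='s' else dt,[W(p,(P[0],P[1],q[0]*1000-q[1]*P[0]))])[0]-uv for c,uv,P in b])
    s2=least_squares(rb,[.13,0]); print('block h, tilt',s2.x,rb(s2.x).reshape(-1,2).round(1).tolist())
    # tamper
    for nm,cs,ct in(('orange',(200+337/5,130+138/5),(400+270/6,195+416/6)),('green',(200+137/5,130+241/5),(400+281/6,195+152/6))):
        print(nm,onz(ds,cs,.09),onz(dt,ct,.09))
    print('puckbase top', onz(dt,(400+215/6,195+425/6),.032))
    c,s=np.cos(p[2]),np.sin(p[2])
    def loc(P): x,y=P[0]-p[0],P[1]-p[1]; return np.round(np.array([c*x+s*y,-s*x+c*y])*1000,1)
    for nm,d,uv in(('H+y',ds,S(496,441)),('F+y',ds,S(421,515)),('H-y',dt,Tp(353,295)),('F-y',dt,Tp(349,212)),('F+y t',dt,Tp(42,185)),('H+y t',dt,Tp(42,265)),('F-y s',ds,S(178,213)),('H-y s',ds,S(250,158))):
        w=onz(d,uv,.078); print(nm,w.round(4),loc(w))
E
python3 fit.py
```

```text
vise [ 0.58708335  0.01780421 -0.07693991]
[[-0.3, -3.0], [-1.8, -1.3], [1.1, -0.4], [-0.2, -0.5], [-2.4, -1.2], [-0.6, -0.1], [-0.6, -3.1], [1.2, -4.0], [2.2, -2.3], [-1.2, -1.2], [-1.5, -1.7], [-1.8, -1.1], [-0.9, 0.5], [-1.5, -0.7], [-1.0, -1.6], [-0.5, -1.4], [-1.2, 0.3]]
block h, tilt [ 0.1275313  -0.03824781] [[-1.5, -0.9], [-1.5, 0.4], [-0.4, 0.2], [-1.9, 1.8], [-0.3, -1.6], [-0.3, -1.3], [0.1, -1.8], [-0.7, -2.7]]
orange [ 0.52833824 -0.30566118  0.09      ] [ 0.52624935 -0.30837594  0.09      ]
green [ 0.59950232 -0.30960238  0.09      ] [ 0.59695518 -0.31215017  0.09      ]
puckbase top [ 0.52582189 -0.30934441  0.032     ]
H+y [0.5744 0.0981 0.078 ] [-18.8  79.1]
F+y [0.619  0.1011 0.078 ] [25.5 85.5]
H-y [ 0.5569 -0.0728  0.078 ] [-23.1 -92.6]
F-y [ 0.6022 -0.0696  0.078 ] [ 21.7 -86. ]
F+y t [0.6145 0.0991 0.078 ] [21.1 83.2]
H+y t [0.5704 0.0971 0.078 ] [-22.7  77.8]
F-y s [ 0.6037 -0.0656  0.078 ] [ 23.  -81.8]
H-y s [ 0.5608 -0.067   0.078 ] [-19.7 -86.6]
```

The orange tamper fits, about 70 mm from the green one at nearly the same y. I'll set the jaws along y so they clear the green one, and turn -25° to line up with the vise.

arm_command:
  moves:
    - [[0.03,0.02,0,0,0,-5,0.0854],[0.065,0.04,0,0,0,-10,0.0854],[0.1,0.062,0,0,0,-15,0.0854],[0.135,0.084,0,0,0,-20,0.0854],[0.17,0.106,0,0,0,-25,0.0854]]
  newtons: 80

```text
time: 0.52
tcp_pos: [0.3656, -0.4065, 0.1986]
ee_rot: [[0.997, -0.08, -0.0], [-0.08, -0.997, 0.003], [-0.0, -0.003, -1.0]]
ft_force: [0.2, -0.2, -0.2]
width: 0.085
```

arm_command:
  moves:
    - [[0.033,0.02,0,0,0,0,0.0854],[0.068,0.042,0,0,0,0,0.0854],[0.103,0.064,0,0,0,0,0.0854],[0.138,0.085,-0.01,0,0,0,0.0854],[0.1615,0.0995,-0.03,0,0,0,0.0854]]

```text
time: 0.93
tcp_pos: [0.5311, -0.3054, 0.1709]
ee_rot: [[0.997, -0.077, 0.006], [-0.077, -0.997, 0.0], [0.006, -0.001, -1.0]]
ft_force: [0.3, -1.0, -0.5]
width: 0.0856
```

Run:
```python
from h import *
d=snap('scene','s1');crop('s1',180,80,340,240,4)
o=status.get_obs(); print(o['tcp_pos'],o['q'])
```

```text
[ 0.53190885 -0.30072054  0.16330655] [-0.61159451  0.23671173  1.2727778   0.00731665  1.63819067  1.03263324]
```

View pics/s1_c180_80.png

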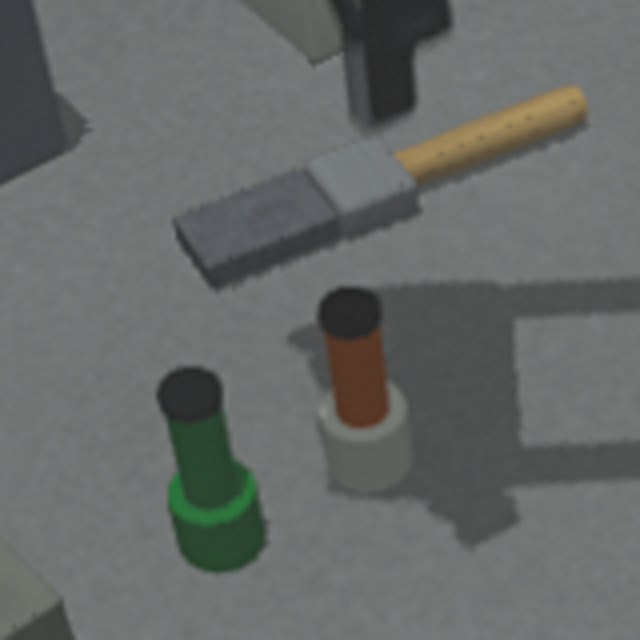

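The picture shows the tamper free at (270,178) of the scene view with the gripper above it. I'll descend next.

arm_command:
  moves:
    - [[-0.005,-0.006,-0.008,0,0,0,0.0854],[-0.005,-0.006,-0.035,0,0,0,0.0854],[-0.005,-0.006,-0.07,0,0,0,0.0854],[-0.005,-0.006,-0.1,0,0,0,0.0854],[-0.005,-0.006,-0.118,0,0,0,0.0854]]

```text
time: 1.4
tcp_pos: [0.5234, -0.3063, 0.0405]
ee_rot: [[0.997, -0.074, -0.007], [-0.074, -0.997, 0.013], [-0.008, -0.012, -1.0]]
ft_force: [-1.6, 0.4, -0.3]
width: 0.0856
```

Run:
```python
from h import *
d=snap('scene','s2');crop('s2',180,80,340,240,4)
d=snap('top','t2');crop('t2',370,195,510,335,4)
a=cv2.imread('pics/s2_c180_80.png');b=cv2.imread('pics/t2_c370_195.png')
cv2.imwrite('pics/m2.png',cv2.resize(np.hstack([cv2.resize(a,(400,400)),cv2.resize(b,(400,400))]),None,fx=1,fy=1))
o=status.get_obs(); print(o['tcp_pos'],o['ft_force'])
```

```text
[ 0.52244354 -0.30550762  0.03966192] [-0.15340343 -0.40387422 -0.070626  ]
```

View pics/m2.png

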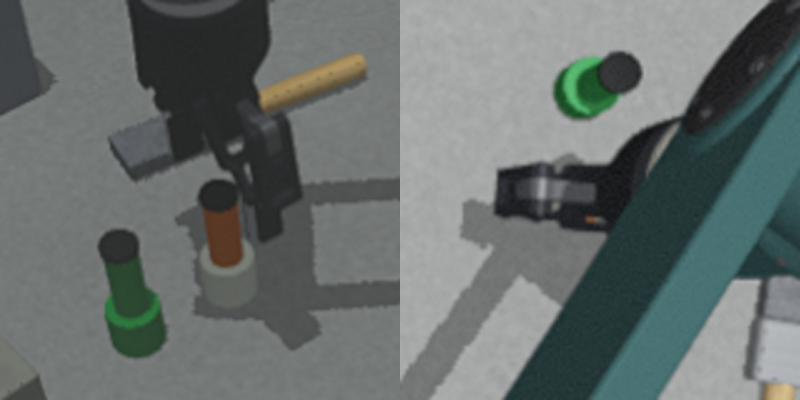

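Run:
```python
from h import *
d=load('s2'); o=status.get_obs()
print(proj(d,[[.5224,-.3055,.09],[.527,-.307,.09],[.5224,-.3055+.057,.04]]), o['tcp_pos'],o['ee_rot'])
```

```text
[[270.57711627 155.87573056]
 [267.59465233 156.72590015]
 [294.91247464 198.45389329]] [ 0.52244354 -0.30550762  0.03966192] [[ 0.99716731 -0.07453989 -0.01005769]
 [-0.07437927 -0.99710961  0.01549648]
 [-0.01118372 -0.0147045  -0.99982934]]
```

arm_command:
  moves:
    - [[0.0025,0,-0.001,-0.5,-0.3,0,0.0854],[0.005,-0.0015,-0.002,-0.9,-0.6,0,0.0854],[0.005,-0.0015,-0.002,-0.9,-0.6,0,0.05],[0.005,-0.0015,-0.002,-0.9,-0.6,0,0.03],[0.005,-0.0015,-0.002,-0.9,-0.6,0,0.022]]

```text
time: 1.92
tcp_pos: [0.5283, -0.3077, 0.0394]
ee_rot: [[0.997, -0.074, 0.003], [-0.074, -0.997, -0.002], [0.003, 0.002, -1.0]]
ft_force: [1.3, -0.7, -0.5]
width: 0.0515
```

arm_command:
  moves:
    - [[0,0,0,0,0,0,0.01],[0,0,0,0,0,0,0.01],[0,0,0,0,0,0,0.01],[0,0,0,0,0,0,0.01],[0,0,0,0,0,0,0.01]]

```text
time: 2.33
tcp_pos: [0.529, -0.3083, 0.0408]
ee_rot: [[0.997, -0.074, 0.005], [-0.074, -0.997, -0.004], [0.005, 0.003, -1.0]]
ft_force: [-0.2, -0.5, 5.9]
width: 0.021
```

arm_command:
  moves:
    - [[0,0,0.002,0,0,0,0.005],[0,0,0.006,0,0,0,0.005],[0,0,0.014,0,0,0,0.005],[0,0,0.025,0,0,0,0.005],[0,0,0.035,0,0,0,0.005]]
  newtons: 100

```text
time: 2.75
tcp_pos: [0.5288, -0.3081, 0.0762]
ee_rot: [[0.997, -0.074, 0.004], [-0.074, -0.997, -0.003], [0.004, 0.003, -1.0]]
ft_force: [0.8, 0.2, -1.4]
width: 0.0204
```

Run:
```python
from h import *
d=snap('scene','s3');crop('s3',180,50,340,210,4)
o=status.get_obs(); print(o['tcp_pos'],o['ft_force'],o['ft_torque'],o['width'],o['ee_rot'])
```

```text
[ 0.53034067 -0.30919176  0.07957144] [ 0.26743586 -0.14559573 -0.53114902] [-0.0154438  -0.0825567   0.02081899] 0.02036645061616012 [[ 0.99719956 -0.07429176  0.00858951]
 [-0.07423898 -0.99722052 -0.0063098 ]
 [ 0.0090344   0.00565445 -0.9999432 ]]
```

View pics/s3_c180_50.png

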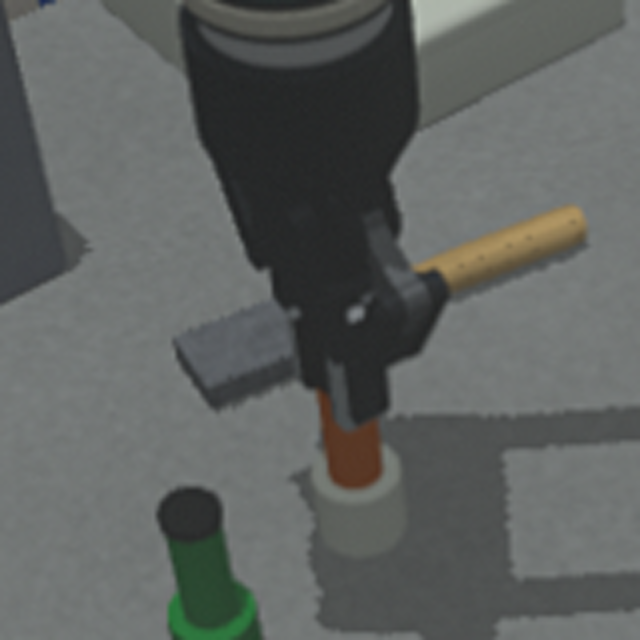

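Run:
```python
from h import *
d=load('s3'); 
for z in(0,.01,.02,.03,.04): print(z,proj(d,[[.529,-.308,z],[.529,-.308,z+.032]]).round(1).tolist())
print(proj(d,[[.5303,-.309,.0796]]))
```

```text
0 [[271.4, 195.4], [269.6, 182.4]]
0.01 [[270.8, 191.4], [269.0, 178.2]]
0.02 [[270.3, 187.4], [268.5, 173.9]]
0.03 [[269.7, 183.3], [267.9, 169.6]]
0.04 [[269.2, 179.1], [267.3, 165.1]]
[[265.75446808 161.76502763]]
```

The tamper is lifted, with its puck bottom up from row 202 to 189 in the scene view. The face is about 41 mm below the TCP. Next I'll carry it to the vise.

arm_command:
  moves:
    - [[0,0,0.03,0,0,0,0.005],[0.003,0.015,0.065,0,0,0,0.005],[0.008,0.04,0.095,0,0,0,0.005],[0.014,0.075,0.115,0,0,0,0.005],[0.02,0.11,0.125,0,0,0,0.005]]

```text
time: 3.22
tcp_pos: [0.552, -0.1994, 0.2101]
ee_rot: [[0.997, -0.076, 0.016], [-0.076, -0.997, -0.01], [0.017, 0.009, -1.0]]
ft_force: [1.8, 0.4, -2.5]
width: 0.02
```

arm_command:
  moves:
    - [[0.006,0.035,0,0,0,0,0.005],[0.012,0.07,0,0,0,0,0.005],[0.018,0.105,0,0,0,0,0.005],[0.024,0.14,0,0,0,0,0.005],[0.03,0.17,0,0,0,0,0.005]]

```text
time: 3.63
tcp_pos: [0.5821, -0.027, 0.2112]
ee_rot: [[0.997, -0.075, 0.018], [-0.075, -0.997, -0.009], [0.019, 0.008, -1.0]]
ft_force: [0.7, -0.1, -2.1]
width: 0.0203
```

arm_command:
  moves:
    - [[0.002,0.015,0,0.2,0.4,0,0.005],[0.004,0.033,-0.006,0.5,1,0,0.005],[0.005,0.045,-0.012,0.5,1,0,0.005],[0.005,0.045,-0.018,0.5,1,0,0.005],[0.005,0.045,-0.022,0.5,1,0,0.005]]

```text
time: 4.05
tcp_pos: [0.5866, 0.0179, 0.1881]
ee_rot: [[0.997, -0.075, -0.001], [-0.075, -0.997, -0.001], [-0.001, 0.002, -1.0]]
ft_force: [-0.5, -0.5, -2.0]
width: 0.0201
```

Run:
```python
from h import *
d=snap('scene','s4');crop('s4',270,150,510,390,3)
o=status.get_obs(); print(o['tcp_pos'],o['ft_force'],o['ft_torque'],o['width'],o['ee_rot'])
```

```text
[0.58614006 0.01731517 0.18716232] [-0.76996395  0.42244819 -2.94158095] [ 0.01959159  0.01671036 -0.00019897] 0.02046029091728895 [[ 0.99713047 -0.07565997 -0.00252793]
 [-0.07566369 -0.99713239 -0.00141287]
 [-0.00241378  0.00160009 -0.99999581]]
```

View pics/s4_c270_150.png

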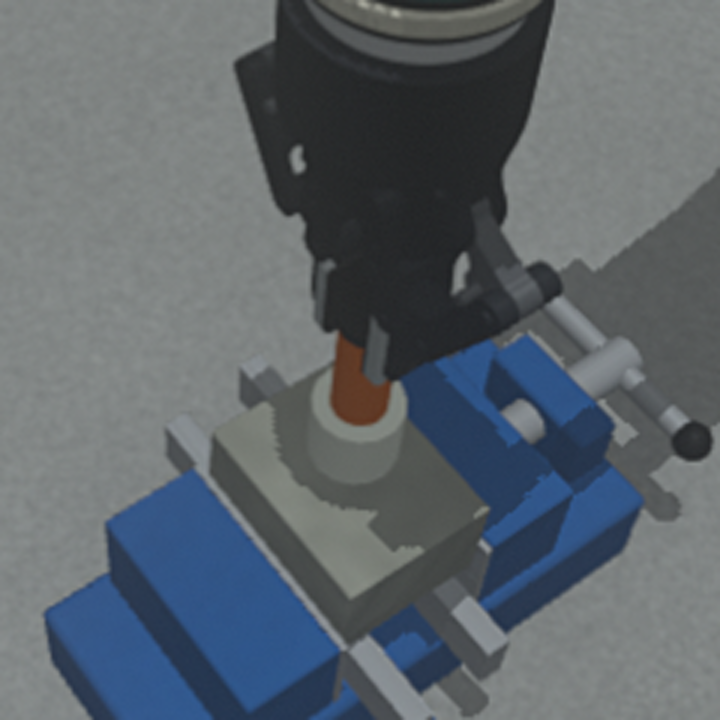

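The tamper is over the block's middle (puck at crop (358,430)), with its face about 18 mm above the top.

arm_command:
  moves:
    - [[0,0,-0.003,0,0,0,0.005],[0,0,-0.006,0,0,0,0.005],[0,0,-0.009,0,0,0,0.005],[0,0,-0.011,0,0,0,0.005],[0,0,-0.012,0,0,0,0.005]]

```text
time: 4.52
tcp_pos: [0.586, 0.0168, 0.1748]
ee_rot: [[0.997, -0.076, -0.003], [-0.076, -0.997, -0.001], [-0.003, 0.002, -1.0]]
ft_force: [-0.2, 1.1, -3.0]
width: 0.0198
```

arm_command:
  moves:
    - [[0,0,-0.001,0,0,0,0.005],[0,0,-0.002,0,0,0,0.005],[0,0,-0.0025,0,0,0,0.005],[0,0,-0.003,0,0,0,0.005],[0,0,-0.003,0,0,0,0.005]]

```text
time: 4.93
tcp_pos: [0.5862, 0.0166, 0.1725]
ee_rot: [[0.997, -0.077, -0.002], [-0.077, -0.997, -0.002], [-0.002, 0.002, -1.0]]
ft_force: [-0.7, -1.2, 0.8]
width: 0.02
```

arm_command:
  moves:
    - [[0,0,-0.001,0,0,0,0.005],[0,0,-0.002,0,0,0,0.005],[0,0,-0.0025,0,0,0,0.005],[0,0,-0.003,0,0,0,0.005],[0,0,-0.003,0,0,0,0.005]]

```text
time: 5.35
tcp_pos: [0.5863, 0.0166, 0.1694]
ee_rot: [[0.997, -0.077, -0.002], [-0.077, -0.997, -0.002], [-0.002, 0.002, -1.0]]
ft_force: [-0.7, -0.5, 0.0]
width: 0.0204
```

arm_command:
  moves:
    - [[0,0,-0.0005,0,0,0,0.005],[0,0,-0.001,0,0,0,0.005],[0,0,-0.0015,0,0,0,0.005],[0,0,-0.002,0,0,0,0.005],[0,0,-0.002,0,0,0,0.005]]

```text
time: 5.77
tcp_pos: [0.5862, 0.0166, 0.1672]
ee_rot: [[0.997, -0.077, -0.002], [-0.077, -0.997, -0.002], [-0.002, 0.002, -1.0]]
ft_force: [0.2, -0.3, -0.6]
width: 0.0202
```

arm_command:
  moves:
    - [[0,0,-0.0005,0,0,0,0.005],[0,0,-0.001,0,0,0,0.005],[0,0,-0.0015,0,0,0,0.005],[0,0,-0.002,0,0,0,0.005],[0,0,-0.002,0,0,0,0.005]]

```text
time: 6.18
tcp_pos: [0.5866, 0.0166, 0.1656]
ee_rot: [[0.997, -0.077, -0.001], [-0.077, -0.997, -0.002], [-0.001, 0.002, -1.0]]
ft_force: [0.3, -0.6, 1.3]
width: 0.0203
```

arm_command:
  moves:
    - [[0,0,-0.0005,0,0,0,0.005],[0,0,-0.001,0,0,0,0.005],[0,0,-0.0015,0,0,0,0.005],[0,0,-0.002,0,0,0,0.005],[0,0,-0.002,0,0,0,0.005]]

```text
time: 6.6
tcp_pos: [0.5875, 0.0165, 0.1654]
ee_rot: [[0.997, -0.077, 0.003], [-0.077, -0.997, -0.002], [0.003, 0.002, -1.0]]
ft_force: [0.7, -0.6, 6.6]
width: 0.0203
```

arm_command:
  moves:
    - [[0,0,-0.0005,0,0,0,0.005],[0,0,-0.001,0,0,0,0.005],[0,0,-0.0015,0,0,0,0.005],[0,0,-0.0015,0,0,0,0.005],[0,0,-0.0015,0,0,0,0.005]]

```text
time: 7.02
tcp_pos: [0.588, 0.0164, 0.1654]
ee_rot: [[0.997, -0.077, 0.005], [-0.077, -0.997, -0.002], [0.005, 0.002, -1.0]]
ft_force: [-0.4, -0.2, 6.5]
width: 0.0197
```

The low side has bottomed: 2 mm of command gives about 8 N. I'll move over the far-side parallel.

arm_command:
  moves:
    - [[0,0,0.004,0,0.1,0,0.005],[0,0,0.007,0,0.2,0,0.005],[0.008,0.0,0.008,0,0.3,0,0.005],[0.016,0,0.008,0,0.3,0,0.005],[0.02,0,0.008,0,0.3,0,0.005]]

```text
time: 7.43
tcp_pos: [0.609, 0.0165, 0.1723]
ee_rot: [[0.997, -0.077, -0.001], [-0.077, -0.997, -0.002], [-0.001, 0.002, -1.0]]
ft_force: [-0.5, -0.2, -2.2]
width: 0.0202
```

arm_command:
  moves:
    - [[0,0,-0.001,0,0,0,0.005],[0,0,-0.002,0,0,0,0.005],[0,0,-0.003,0,0,0,0.005],[0,0,-0.004,0,0,0,0.005],[0,0,-0.005,0,0,0,0.005]]

```text
time: 7.85
tcp_pos: [0.6087, 0.0165, 0.167]
ee_rot: [[0.997, -0.077, -0.002], [-0.077, -0.997, -0.002], [-0.002, 0.002, -1.0]]
ft_force: [-0.1, -0.5, -2.6]
width: 0.0204
```

arm_command:
  moves:
    - [[0,0,-0.0005,0,0,0,0.005],[0,0,-0.001,0,0,0,0.005],[0,0,-0.0015,0,0,0,0.005],[0,0,-0.002,0,0,0,0.005],[0,0,-0.002,0,0,0,0.005]]

```text
time: 8.27
tcp_pos: [0.6088, 0.0165, 0.1655]
ee_rot: [[0.997, -0.076, -0.001], [-0.076, -0.997, -0.002], [-0.001, 0.002, -1.0]]
ft_force: [-0.8, -0.4, -0.2]
width: 0.02
```

arm_command:
  moves:
    - [[0,0,-0.0005,0,0,0,0.005],[0,0,-0.001,0,0,0,0.005],[0,0,-0.0015,0,0,0,0.005],[0,0,-0.002,0,0,0,0.005],[0,0,-0.002,0,0,0,0.005]]

```text
time: 8.68
tcp_pos: [0.6095, 0.0164, 0.1654]
ee_rot: [[0.997, -0.077, 0.002], [-0.077, -0.997, -0.002], [0.002, 0.002, -1.0]]
ft_force: [-1.8, -0.3, 5.2]
width: 0.0204
```

arm_command:
  moves:
    - [[0,0,-0.0005,0,0,0,0.005],[0,0,-0.001,0,0,0,0.005],[0,0,-0.0015,0,0,0,0.005],[0,0,-0.002,0,0,0,0.005],[0,0,-0.002,0,0,0,0.005]]

```text
time: 9.1
tcp_pos: [0.6101, 0.0164, 0.1655]
ee_rot: [[0.997, -0.077, 0.005], [-0.077, -0.997, -0.003], [0.005, 0.002, -1.0]]
ft_force: [-1.7, 0.5, 6.5]
width: 0.0202
```

arm_command:
  moves:
    - [[0,0,-0.001,0,0,0,0.005],[0,0,-0.002,0,0,0,0.005],[0,0,-0.003,0,0,0,0.005],[0,0,-0.0036,0,0,0,0.005],[0,0,-0.0036,0,0,0,0.005]]

```text
time: 9.52
tcp_pos: [0.6112, 0.0163, 0.1654]
ee_rot: [[0.997, -0.077, 0.01], [-0.077, -0.997, -0.003], [0.01, 0.002, -1.0]]
ft_force: [-2.1, -0.3, 11.0]
width: 0.0199
```

Run:
```python
from h import *
d=snap('scene','s5');crop('s5',270,200,510,440,3)
o=status.get_obs(); print(o['time'],o['tcp_pos'],o['ft_force'],o['ft_torque'],o['ee_rot'][:,2])
```

```text
9.5667 [0.61125186 0.01629161 0.16544667] [-3.0890284  -0.55714307 11.39185351] [0.07856155 0.540671   0.01928895] [ 0.0100563  -0.00312666 -0.99994455]
```

View pics/s5_c270_200.png

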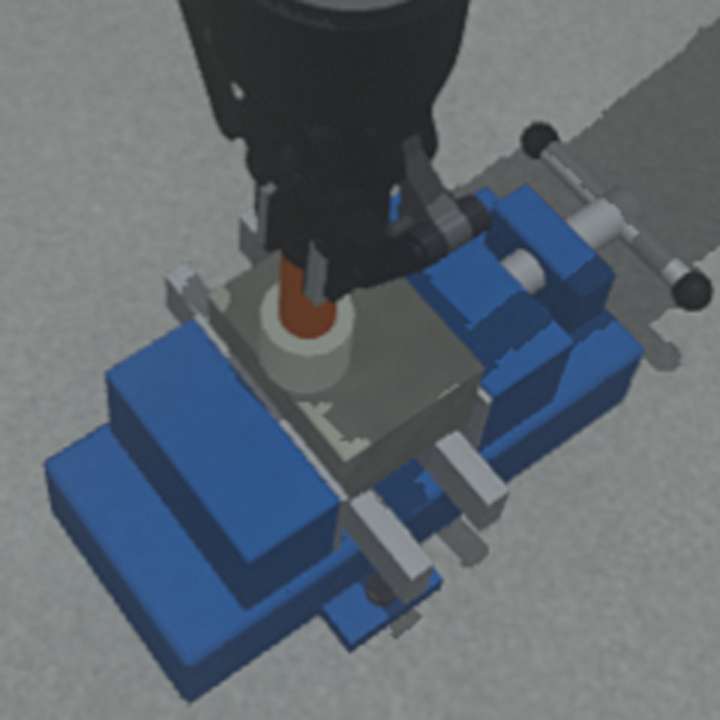

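arm_command:
  moves:
    - [[-0.001,0,-0.002,0,0.2,0,0.005],[-0.001,0,-0.003,0,0.3,0,0.005],[-0.001,0,-0.004,0,0.3,0,0.005],[-0.001,0,-0.0046,0,0.3,0,0.005],[-0.001,0,-0.0046,0,0.3,0,0.005]]

```text
time: 9.98
tcp_pos: [0.6117, 0.0162, 0.1654]
ee_rot: [[0.997, -0.077, 0.012], [-0.076, -0.997, -0.004], [0.012, 0.003, -1.0]]
ft_force: [-3.3, 0.6, 13.7]
width: 0.0201
```

arm_command:
  moves:
    - [[0,0,0.004,0,0.3,0,0.005],[-0.003,0,0.008,0,0.7,0,0.005],[-0.018,0.001,0.008,0,0.7,0,0.005],[-0.034,0.002,0.008,0,0.7,0,0.005],[-0.0455,0.003,0.008,0,0.7,0,0.005]]

```text
time: 10.4
tcp_pos: [0.5645, 0.0193, 0.1714]
ee_rot: [[0.997, -0.076, -0.005], [-0.076, -0.997, -0.003], [-0.005, 0.004, -1.0]]
ft_force: [-0.6, -0.7, -2.1]
width: 0.0201
```

arm_command:
  moves:
    - [[0,0,-0.001,0,0,0,0.005],[0,0,-0.002,0,0,0,0.005],[0,0,-0.003,0,0,0,0.005],[0,0,-0.004,0,0,0,0.005],[0,0,-0.0045,0,0,0,0.005]]

```text
time: 10.82
tcp_pos: [0.5649, 0.0192, 0.1661]
ee_rot: [[0.997, -0.077, -0.006], [-0.077, -0.997, -0.003], [-0.006, 0.004, -1.0]]
ft_force: [0.2, -0.3, -2.1]
width: 0.02
```

arm_command:
  moves:
    - [[0,0,-0.0005,0,0,0,0.005],[0,0,-0.001,0,0,0,0.005],[0,0,-0.0015,0,0,0,0.005],[0,0,-0.002,0,0,0,0.005],[0,0,-0.002,0,0,0,0.005]]

```text
time: 11.23
tcp_pos: [0.5654, 0.0191, 0.1655]
ee_rot: [[0.997, -0.077, -0.004], [-0.077, -0.997, -0.003], [-0.003, 0.004, -1.0]]
ft_force: [-1.2, 0.4, 4.9]
width: 0.0202
```

arm_command:
  moves:
    - [[0,0,-0.001,0,0,0,0.005],[0,0,-0.0025,0,0,0,0.005],[0,0,-0.0035,0,0,0,0.005],[0,0,-0.0046,0,0,0,0.005],[0,0,-0.0046,0,0,0,0.005]]

```text
time: 11.65
tcp_pos: [0.5669, 0.019, 0.1655]
ee_rot: [[0.997, -0.077, 0.003], [-0.077, -0.997, -0.004], [0.004, 0.004, -1.0]]
ft_force: [-3.2, -0.4, 13.7]
width: 0.0201
```

arm_command:
  moves:
    - [[0,0,-0.0042,0,0,0,0.005],[0,0,-0.0045,0,0,0,0.005],[0,0,-0.0046,0,0,0,0.005],[0,0,-0.0046,0,0,0,0.005],[0,0,-0.0046,0,0,0,0.005]]

```text
time: 12.07
tcp_pos: [0.5683, 0.0189, 0.1656]
ee_rot: [[0.997, -0.077, 0.01], [-0.077, -0.997, -0.005], [0.01, 0.004, -1.0]]
ft_force: [-3.5, 0.2, 14.6]
width: 0.02
```

arm_command:
  moves:
    - [[0,0,0.004,0,0.3,0,0.005],[0.002,0,0.007,0.1,0.6,0,0.005],[0.01,-0.001,0.008,0.2,0.6,0,0.005],[0.018,-0.001,0.007,0.2,0.6,0,0.005],[0.018,-0.001,0.005,0.2,0.6,0,0.005]]

```text
time: 12.48
tcp_pos: [0.5878, 0.0177, 0.1691]
ee_rot: [[0.997, -0.077, -0.001], [-0.077, -0.997, -0.001], [-0.001, 0.001, -1.0]]
ft_force: [0.2, 0.2, -2.9]
width: 0.0201
```

arm_command:
  moves:
    - [[0,0,-0.001,0,0,0,0.005],[0,0,-0.002,0,0,0,0.005],[0,0,-0.003,0,0,0,0.005],[0,0,-0.004,0,0,0,0.005],[0,0,-0.005,0,0,0,0.005]]

```text
time: 12.9
tcp_pos: [0.5881, 0.0176, 0.1654]
ee_rot: [[0.997, -0.077, 0.001], [-0.077, -0.997, -0.001], [0.001, 0.001, -1.0]]
ft_force: [-1.3, -0.2, 5.6]
width: 0.0201
```

arm_command:
  moves:
    - [[0,0,-0.0015,0,0,0,0.005],[0,0,-0.0025,0,0,0,0.005],[0,0,-0.0035,0,0,0,0.005],[0,0,-0.0046,0,0,0,0.005],[0,0,-0.0046,0,0,0,0.005]]

```text
time: 13.32
tcp_pos: [0.5894, 0.0175, 0.1654]
ee_rot: [[0.997, -0.077, 0.008], [-0.077, -0.997, -0.002], [0.008, 0.001, -1.0]]
ft_force: [-2.2, 0.4, 12.1]
width: 0.0205
```

arm_command:
  moves:
    - [[0,0,-0.0042,0,0,0,0.005],[0,0,-0.0045,0,0,0,0.005],[0,0,-0.0048,0,0,0,0.005],[0,0,-0.0048,0,0,0,0.005],[0,0,-0.0048,0,0,0,0.005]]

```text
time: 13.73
tcp_pos: [0.5906, 0.0174, 0.1655]
ee_rot: [[0.997, -0.077, 0.014], [-0.077, -0.997, -0.003], [0.014, 0.001, -1.0]]
ft_force: [-4.5, -1.0, 13.3]
width: 0.0201
```

arm_command:
  moves:
    - [[0,0,0.005,0,0.3,0,0.005],[0,0,0.012,0,0.7,0,0.005],[0,0,0.02,0,0.7,0,0.005],[0,-0.02,0.03,0,0.7,0,0.005],[0,-0.05,0.038,0,0.7,0,0.005]]

```text
time: 14.15
tcp_pos: [0.5906, -0.0305, 0.2035]
ee_rot: [[0.997, -0.072, 0.001], [-0.072, -0.997, -0.001], [0.001, 0.001, -1.0]]
ft_force: [0.3, -0.4, -3.1]
width: 0.0204
```

The block is bedded at the same reading (165.4–165.6 mm) at all three points, with about 15–16 N each. Next I'll stand the tamper on clear bench near (0.52,-0.22), then test the parallels.

arm_command:
  moves:
    - [[-0.012,-0.035,0,0,0,0,0.005],[-0.025,-0.07,0,0,0,0,0.005],[-0.038,-0.105,0,0,0,0,0.005],[-0.052,-0.14,-0.01,0,0,0,0.005],[-0.066,-0.175,-0.03,0,0,0,0.005]]

```text
time: 14.57
tcp_pos: [0.5258, -0.2071, 0.1765]
ee_rot: [[0.997, -0.072, 0.006], [-0.072, -0.997, -0.004], [0.007, 0.003, -1.0]]
ft_force: [1.4, -0.7, -2.0]
width: 0.02
```

Run:
```python
from h import *
d=snap('scene','s6');crop('s6',270,200,510,440,3)
o=status.get_obs(); print(o['time'],o['tcp_pos'],o['ft_force'],o['ee_rot'][:,2])
```

```text
14.6167 [ 0.51993247 -0.21304817  0.16958884] [-3.47321382 -3.54195501 -6.30919762] [-0.00705759 -0.00585355 -0.99995796]
```

View pics/s6.png

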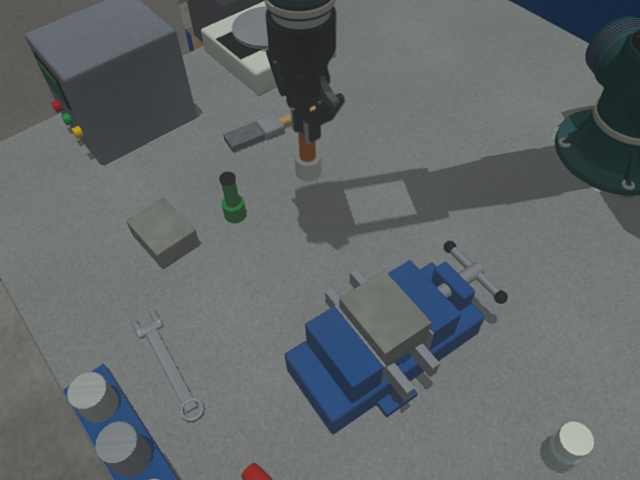

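View pics/s6_c270_200.png

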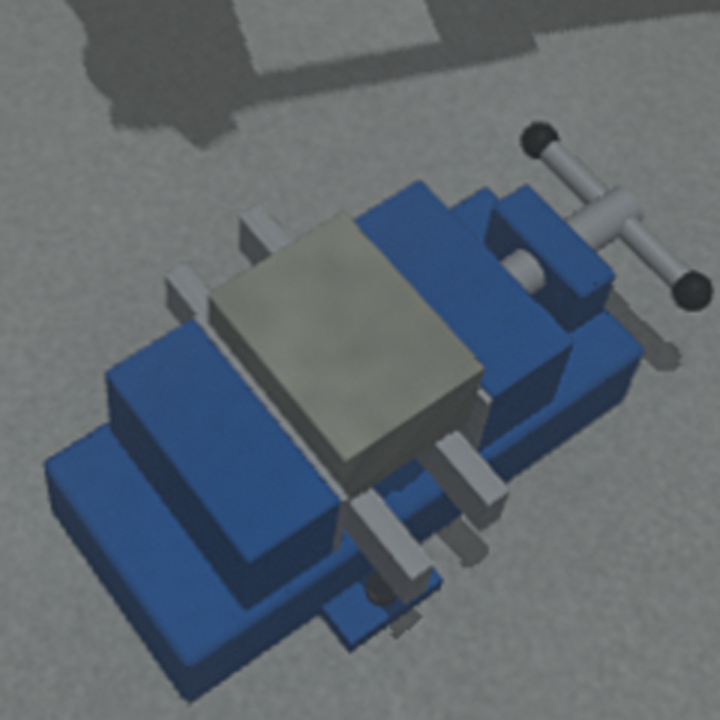

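arm_command:
  moves:
    - [[0,0,-0.015,0,-0.3,0,0.005],[0,0,-0.045,0,-0.3,0,0.005],[0,0,-0.075,0,-0.3,0,0.005],[0,0,-0.1,0,-0.3,0,0.005],[0,0,-0.113,0,-0.3,0,0.005]]

```text
time: 15.03
tcp_pos: [0.5172, -0.2116, 0.0516]
ee_rot: [[0.997, -0.08, -0.009], [-0.08, -0.997, -0.002], [-0.009, 0.002, -1.0]]
ft_force: [0.2, -0.4, -2.6]
width: 0.0201
```

arm_command:
  moves:
    - [[0,0,-0.001,0,0,0,0.005],[0,0,-0.003,0,0,0,0.005],[0,0,-0.005,0,0,0,0.005],[0,0,-0.007,0,0,0,0.005],[0,0,-0.008,0,0,0,0.005]]

```text
time: 15.45
tcp_pos: [0.5182, -0.212, 0.0449]
ee_rot: [[0.997, -0.08, -0.007], [-0.08, -0.997, -0.003], [-0.007, 0.003, -1.0]]
ft_force: [-0.9, 0.3, -2.7]
width: 0.0203
```

arm_command:
  moves:
    - [[0,0,-0.001,0.2,-0.4,0,0.005],[0,0,-0.002,0.2,-0.4,0,0.005],[0,0,-0.003,0.2,-0.4,0,0.005],[0,0,-0.004,0.2,-0.4,0,0.005],[0,0,-0.0045,0.2,-0.4,0,0.005]]

```text
time: 15.87
tcp_pos: [0.5185, -0.2122, 0.041]
ee_rot: [[0.997, -0.08, 0.001], [-0.08, -0.997, 0.0], [0.001, -0.0, -1.0]]
ft_force: [0.5, 0.9, 1.4]
width: 0.0204
```

Contact with the bench. I'll settle, then open.

arm_command:
  moves:
    - [[0,0,0,0,0,0,0.022],[0,0,0,0,0,0,0.028],[0,0,0,0,0,0,0.035],[0,0,0,0,0,0,0.045],[0,0,0,0,0,0,0.06]]

```text
time: 16.28
tcp_pos: [0.5187, -0.2123, 0.0414]
ee_rot: [[0.997, -0.08, 0.002], [-0.08, -0.997, -0.0], [0.002, 0.0, -1.0]]
ft_force: [0.8, 1.5, 1.1]
width: 0.0557
```

arm_command:
  moves:
    - [[0,0,0,0,0,0,0.06],[0,0,0.01,0,0,0,0.06],[0,0,0.035,0,0,0,0.06],[0,0,0.07,0,0,0,0.06],[0,0,0.1,0,0,0,0.06]]

```text
time: 16.7
tcp_pos: [0.5186, -0.2122, 0.1433]
ee_rot: [[0.997, -0.08, 0.002], [-0.08, -0.997, -0.0], [0.002, 0.0, -1.0]]
ft_force: [0.5, 0.3, 0.5]
width: 0.0598
```

Run:
```python
from h import *
d=snap('scene','s7');crop('s7',240,60,400,220,4)
o=status.get_obs(); print(o['time'],o['tcp_pos'],o['ft_force'],o['ee_rot'][:,2],o['width'])
import fit
from fit import W
from scipy.optimize import least_squares
p=np.load('vise.npy'); ds=load('s6')
S=lambda u,v:(270+u/3,200+v/3)
b=[(S(210,292),(35,-45)),(S(345,212),(-35,-45)),(S(483,370),(-35,45)),(S(348,458),(35,45))]
rb=lambda q:np.concatenate([proj(ds,[W(p,(P[0],P[1],q[0]*1000-q[1]*P[0]))])[0]-uv for uv,P in b])
s=least_squares(rb,[.12,0]);print(s.x,s.fun.round(1))
```

```text
16.75 [ 0.52225625 -0.21417804  0.15168729] [ 1.76080087 -0.97185755  4.57432821] [ 0.01395759 -0.00689175 -0.99987884] 0.06019283314283708
[ 0.12196607 -0.07067267] [-1.5 -0.3 -1.2  0.4  0.5 -0.4 -0.9  0.2]
```

View pics/s7_c240_60.png

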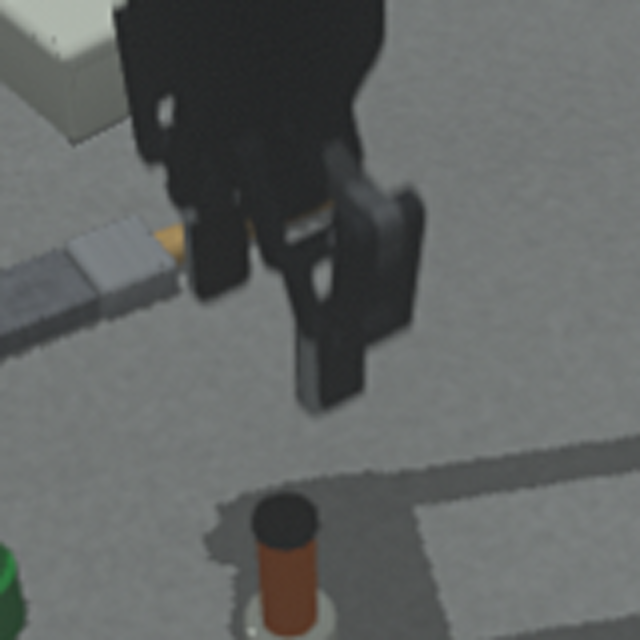

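Run:
```python
from h import *
d=snap('top','t7')
def c(t,x0,y0,x1,y1,s): return cv2.resize(cv2.imread(f'pics/{t}.png')[y0:y1,x0:x1],None,fx=s,fy=s,interpolation=cv2.INTER_CUBIC)
cv2.imwrite('pics/cmpT.png',np.hstack([c('top0',190,150,310,290,3.3),c('t7',190,150,310,290,3.3)]))
cv2.imwrite('pics/cmpS.png',np.hstack([c('scene0',325,255,450,375,3.1),c('s6',325,255,450,375,3.1)]))
```

```text
(no output)
```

View pics/cmpT.png

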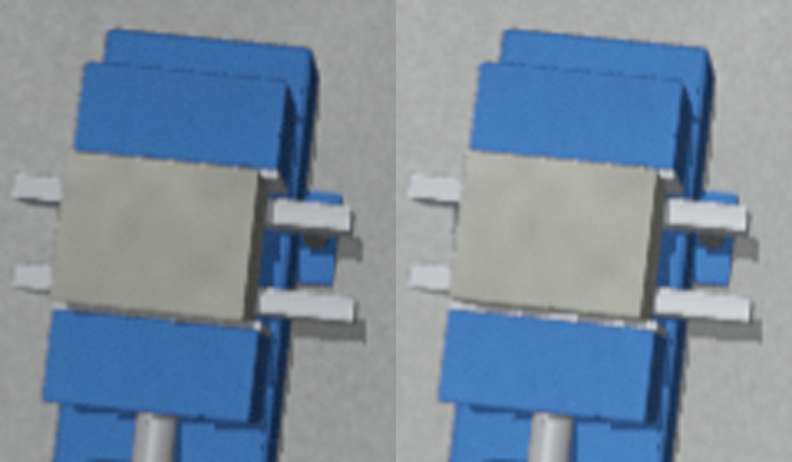

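View pics/cmpS.png

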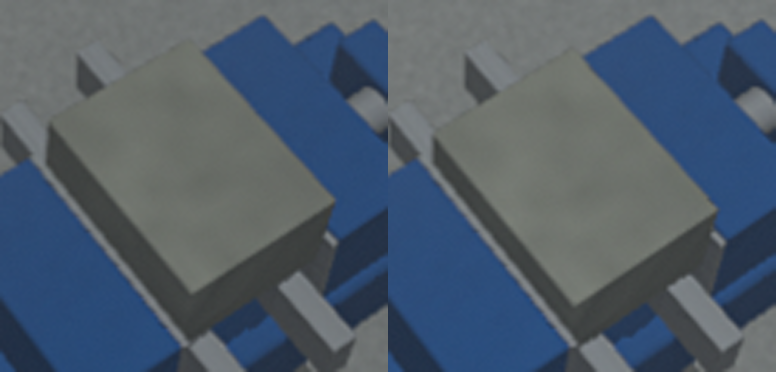

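The top and scene views before and after show the block dropped about 8 mm, the far edge slightly more, with the top edges now parallel to the jaw edges. The tamper stands upright at scene (311,205). I'll close the fingers and go to the -y end of the handle-side parallel.

arm_command:
  moves:
    - [[0.003,0.01,0.0,0,0,0,0.04],[0.01,0.03,0.0,0,0,0,0.02],[0.02,0.06,0.0,0,0,0,0.0],[0.03,0.085,0.0,0,0,0,0.0],[0.034,0.097,0.0,0,0,0,0.0]]
  newtons: 30

```text
time: 17.22
tcp_pos: [0.5568, -0.1136, 0.149]
ee_rot: [[0.997, -0.077, 0.013], [-0.077, -0.997, -0.005], [0.014, 0.004, -1.0]]
ft_force: [-0.7, -1.0, -0.3]
width: 0.0006
```

arm_command:
  moves:
    - [[0,0,0,0,0,0,0.0],[0,0,-0.012,0,0,0,0.0],[0,0,-0.035,0,0,0,0.0],[0,0,-0.06,0,0,0,0.0],[0,0,-0.07,0,0,0,0.0]]

```text
time: 17.63
tcp_pos: [0.5536, -0.1141, 0.074]
ee_rot: [[0.997, -0.078, 0.006], [-0.078, -0.997, -0.003], [0.006, 0.003, -1.0]]
ft_force: [-0.4, 1.4, -0.9]
width: 0.0
```

arm_command:
  moves:
    - [[0.001,0,-0.006,0.1,0.3,0,0.0],[0.002,0,-0.013,0.1,0.3,0,0.0],[0.002,0,-0.014,0.1,0.3,0,0.0],[0.002,0,-0.014,0.1,0.3,0,0.0],[0.002,0,-0.014,0.1,0.3,0,0.0]]

```text
time: 18.05
tcp_pos: [0.5564, -0.1146, 0.0612]
ee_rot: [[0.997, -0.079, 0.003], [-0.079, -0.997, -0.002], [0.003, 0.002, -1.0]]
ft_force: [1.0, 0.6, 0.4]
width: 0.0
```

Run:
```python
from h import *
d=snap('scene','s8');crop('s8',270,160,470,360,3.5)
d=snap('top','t8');crop('t8',190,150,350,310,4)
o=status.get_obs(); print(o['time'],o['tcp_pos'],o['ft_force'],o['ft_torque'],o['ee_rot'][:,2],o['width'])
```

```text
18.15 [ 0.55649876 -0.11446609  0.06138887] [0.00962427 0.11763221 0.23338648] [-0.0081286  -0.02265484  0.03266044] [ 0.00303083 -0.00244119 -0.99999243] 0.00016645980607583568
```

View pics/s8_c270_160.png

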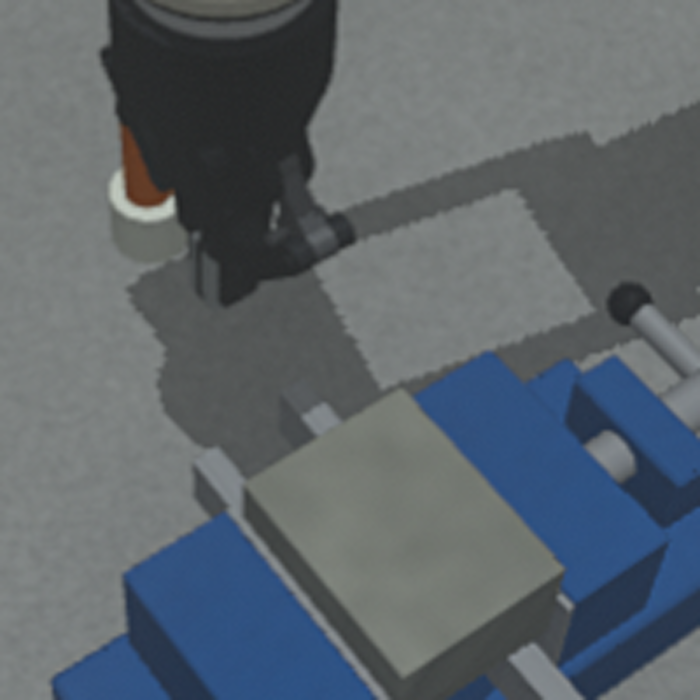

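View pics/t8_c190_150.png

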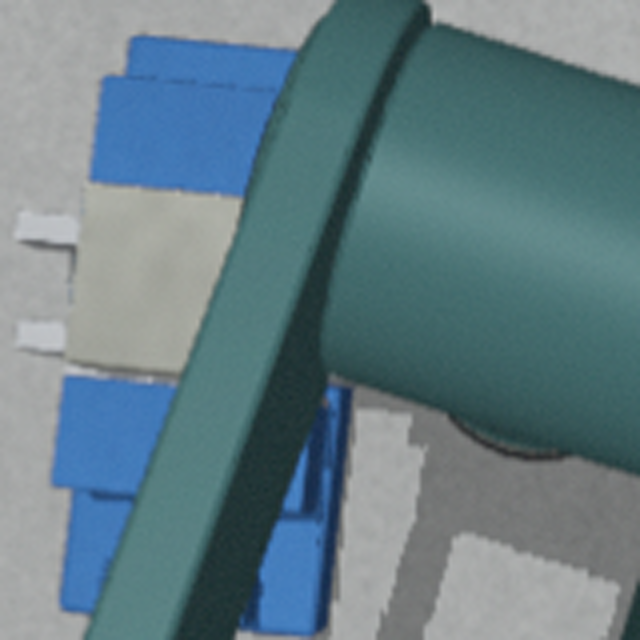

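The closed fingers line up with the handle-side bar's -y end (crop (300,400)) and have clear room. I'll approach along the vise's +y.

arm_command:
  moves:
    - [[0.0005,0.005,0,0,0,0,0.0],[0.001,0.01,0,0,0,0,0.0],[0.001,0.014,0,0,0,0,0.0],[0.0015,0.017,0,0,0,0,0.0],[0.0015,0.019,0,0,0,0,0.0]]

```text
time: 18.57
tcp_pos: [0.5581, -0.0947, 0.0615]
ee_rot: [[0.997, -0.078, 0.003], [-0.078, -0.997, -0.002], [0.003, 0.002, -1.0]]
ft_force: [0.2, -0.0, -0.9]
width: 0.0001
```

arm_command:
  moves:
    - [[0,0.001,0,0,0,0,0.0],[0,0.002,0,0,0,0,0.0],[0,0.003,0,0,0,0,0.0],[0,0.004,0,0,0,0,0.0],[0,0.005,0,0,0,0,0.0]]

```text
time: 18.98
tcp_pos: [0.558, -0.0897, 0.0614]
ee_rot: [[0.997, -0.078, 0.003], [-0.078, -0.997, -0.002], [0.003, 0.002, -1.0]]
ft_force: [-0.5, -0.0, -0.4]
width: 0.0001
```

arm_command:
  moves:
    - [[0,0.0005,0,0,0,0,0.0],[0,0.001,0,0,0,0,0.0],[0,0.0015,0,0,0,0,0.0],[0,0.002,0,0,0,0,0.0],[0,0.002,0,0,0,0,0.0]]

```text
time: 19.4
tcp_pos: [0.558, -0.0877, 0.0615]
ee_rot: [[0.997, -0.078, 0.003], [-0.078, -0.997, -0.002], [0.003, 0.002, -1.0]]
ft_force: [-0.4, 0.5, 0.5]
width: 0.0001
```

arm_command:
  moves:
    - [[0,0.0005,0,0,0,0,0.0],[0,0.001,0,0,0,0,0.0],[0,0.0015,0,0,0,0,0.0],[0,0.002,0,0,0,0,0.0],[0,0.002,0,0,0,0,0.0]]

```text
time: 19.82
tcp_pos: [0.558, -0.0856, 0.0615]
ee_rot: [[0.997, -0.078, 0.003], [-0.078, -0.997, -0.002], [0.003, 0.002, -1.0]]
ft_force: [-0.6, -0.2, -0.3]
width: 0.0003
```

arm_command:
  moves:
    - [[0,0.0005,0,0,0,0,0.0],[0,0.001,0,0,0,0,0.0],[0,0.0015,0,0,0,0,0.0],[0,0.002,0,0,0,0,0.0],[0,0.002,0,0,0,0,0.0]]

```text
time: 20.23
tcp_pos: [0.5581, -0.0835, 0.0615]
ee_rot: [[0.997, -0.078, 0.003], [-0.078, -0.997, -0.002], [0.003, 0.002, -1.0]]
ft_force: [-0.5, 0.2, -1.3]
width: 0.0
```

Still free. I'll continue in the same small steps.

arm_command:
  moves:
    - [[0,0.0005,0,0,0,0,0.0],[0,0.001,0,0,0,0,0.0],[0,0.0015,0,0,0,0,0.0],[0,0.002,0,0,0,0,0.0],[0,0.002,0,0,0,0,0.0]]

```text
time: 20.65
tcp_pos: [0.558, -0.0813, 0.0614]
ee_rot: [[0.997, -0.077, 0.003], [-0.077, -0.997, -0.002], [0.003, 0.002, -1.0]]
ft_force: [-0.2, -0.4, -0.2]
width: 0.0002
```

Run:
```python
from h import *
d=snap('scene','s9');crop('s9',300,190,420,310,6)
o=status.get_obs(); print(o['time'],o['tcp_pos'],o['ft_force'],o['ft_torque'])
```

```text
20.7 [ 0.55805473 -0.08139945  0.0614702 ] [ 0.31324926  1.17620362 -0.62270405] [-0.04915384 -0.08513907 -0.04562862]
```

View pics/s9_c300_190.png

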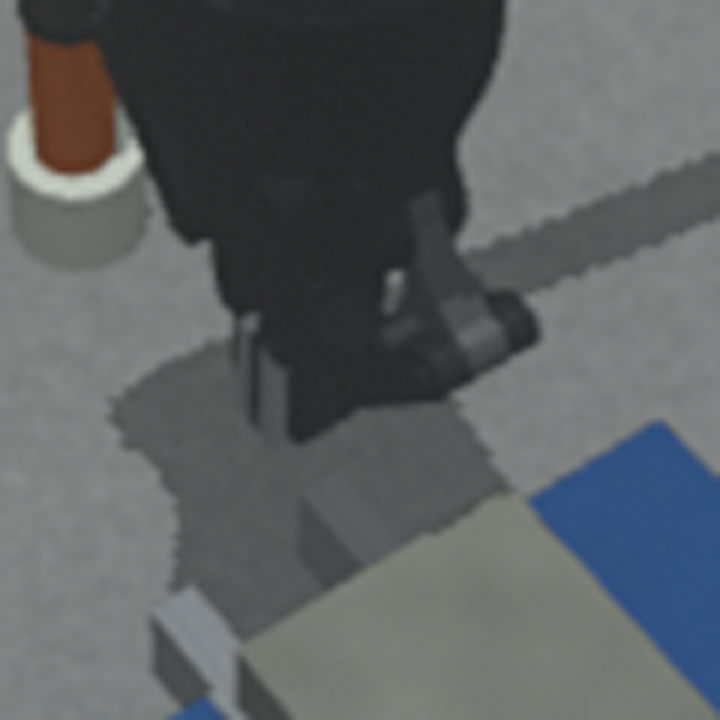

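Run:
```python
from h import *
d=load('s9')
for nm,uv in(('knuck right',(300+540/6,190+325/6)),('knuck low',(300+505/6,190+352/6)),('under body',(300+425/6,190+400/6)),('tip',(300+300/6,190+440/6)),('bar',(300+300/6,190+520/6)),('bartop -y end',(300+325/6,190+480/6))):
    c,v=ray(d,uv)
    for x in(.550,.558,.57):
        print(nm,x,(c+v*(x-c[0])/v[0]).round(4))
print(onz(d,(300+322/6,190+480/6),.078))
```

```text
knuck right 0.55 [ 0.55   -0.0188  0.1833]
knuck right 0.558 [ 0.558  -0.0119  0.1976]
knuck right 0.57 [ 0.57   -0.0015  0.219 ]
knuck low 0.55 [ 0.55   -0.027   0.1658]
knuck low 0.558 [ 0.558  -0.0198  0.1805]
knuck low 0.57 [ 0.57   -0.0091  0.2026]
under body 0.55 [ 0.55   -0.0477  0.1265]
under body 0.558 [ 0.558  -0.04    0.1423]
under body 0.57 [ 0.57   -0.0285  0.1659]
tip 0.55 [ 0.55   -0.086   0.0686]
tip 0.558 [ 0.558  -0.0773  0.0859]
tip 0.57 [ 0.57   -0.0642  0.1119]
bar 0.55 [ 0.55   -0.085   0.0362]
bar 0.558 [ 0.558  -0.0763  0.0544]
bar 0.57 [ 0.57   -0.0633  0.0817]
bartop -y end 0.55 [ 0.55   -0.0771  0.0624]
bartop -y end 0.558 [ 0.558  -0.0686  0.0799]
bartop -y end 0.57 [ 0.57   -0.0559  0.1061]
[ 0.55766181 -0.06994192  0.078     ]
```

The knuckles are at z > 0.14, well above the block. The bar end is at y about -0.070, so contact should come soon.

arm_command:
  moves:
    - [[0,0.0005,0,0,0,0,0.0],[0,0.001,0,0,0,0,0.0],[0,0.0012,0,0,0,0,0.0],[0,0.0015,0,0,0,0,0.0],[0,0.0015,0,0,0,0,0.0]]

```text
time: 21.12
tcp_pos: [0.558, -0.0799, 0.0615]
ee_rot: [[0.997, -0.077, 0.003], [-0.077, -0.997, -0.002], [0.003, 0.002, -1.0]]
ft_force: [-0.5, -0.0, 0.6]
width: 0.0005
```

arm_command:
  moves:
    - [[0,0.0005,0,0,0,0,0.0],[0,0.001,0,0,0,0,0.0],[0,0.0012,0,0,0,0,0.0],[0,0.0015,0,0,0,0,0.0],[0,0.0015,0,0,0,0,0.0]]

```text
time: 21.53
tcp_pos: [0.558, -0.0783, 0.0614]
ee_rot: [[0.997, -0.077, 0.003], [-0.077, -0.997, -0.002], [0.003, 0.002, -1.0]]
ft_force: [-0.3, -0.3, -0.6]
width: 0.0003
```

arm_command:
  moves:
    - [[0,0.0005,0,0,0,0,0.0],[0,0.001,0,0,0,0,0.0],[0,0.0012,0,0,0,0,0.0],[0,0.0015,0,0,0,0,0.0],[0,0.0015,0,0,0,0,0.0]]

```text
time: 21.95
tcp_pos: [0.558, -0.0767, 0.0614]
ee_rot: [[0.997, -0.077, 0.003], [-0.077, -0.997, -0.002], [0.003, 0.002, -1.0]]
ft_force: [-0.5, 0.2, -0.2]
width: 0.0004
```

arm_command:
  moves:
    - [[0,0.0005,0,0,0,0,0.0],[0,0.001,0,0,0,0,0.0],[0,0.0012,0,0,0,0,0.0],[0,0.0015,0,0,0,0,0.0],[0,0.0015,0,0,0,0,0.0]]

```text
time: 22.37
tcp_pos: [0.558, -0.0751, 0.0615]
ee_rot: [[0.997, -0.077, 0.003], [-0.077, -0.997, -0.002], [0.003, 0.002, -1.0]]
ft_force: [0.9, 0.4, 0.6]
width: -0.0003
```

Run:
```python
from h import *
d=snap('scene','s10');crop('s10',300,190,420,310,6)
o=status.get_obs(); print(o['time'],o['tcp_pos'],o['ft_force'],o['ft_torque'])
```

```text
22.4167 [ 0.55805435 -0.07519926  0.06145368] [-0.25962665  0.03624186  0.24751226] [ 0.00913143 -0.03390908 -0.00353793]
```

View pics/s10_c300_190.png

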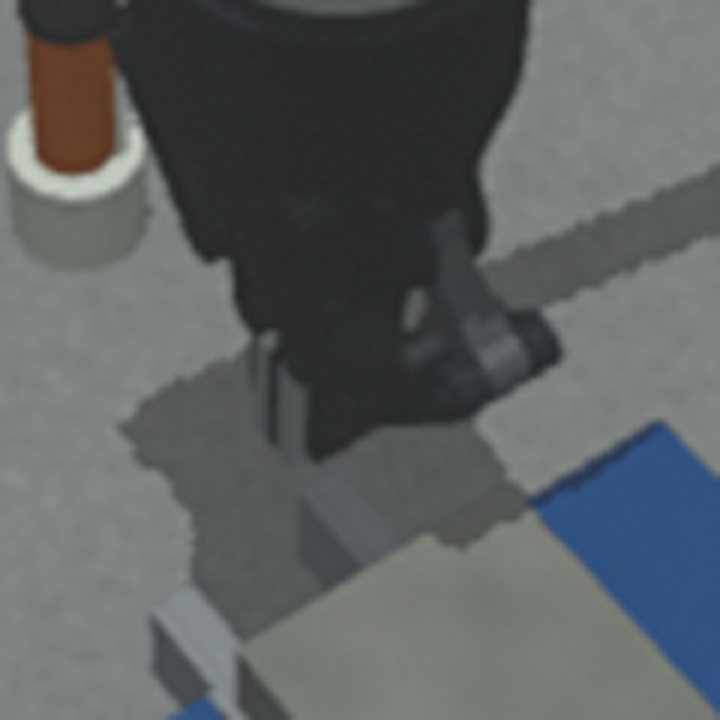

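Run:
```python
from h import *
d=load('s10')
for P in([.558,-.0752,.0615],[.558,-.0680,.0615],[.5685,-.0690,.0615],[.5475,-.0690,.0615],[.558,-.07,.078],[.558,-.07,.05]): print(P,((proj(d,[P])[0]-[300,190])*6).round(0))
```

```text
[0.558, -0.0752, 0.0615] [304. 506.]
[0.558, -0.068, 0.0615] [325. 527.]
[0.5685, -0.069, 0.0615] [287. 549.]
[0.5475, -0.069, 0.0615] [356. 499.]
[0.558, -0.07, 0.078] [321. 481.]
[0.558, -0.07, 0.05] [318. 548.]
```

Run:
```python
from h import *
d=load('s8')
for z in(.0614,.07,.08,.09): print(z,((proj(d,[[.5565,-.1145,z]])[0]-[270,160])*3.5).round(0))
crop('s8',300,190,380,270,8)
c,v=ray(d,(0,0)); print(c)
d=load('s7'); print((proj(d,[[.5223,-.2142,.1517]])[0]-[240,60])*4)
```

```text
0.0614 [221. 335.]
0.07 [221. 323.]
0.08 [221. 308.]
0.09 [220. 293.]
[0.84974482 0.2403452  0.71759805]
[262.03236805 399.53614081]
```

View pics/s8_c300_190.png

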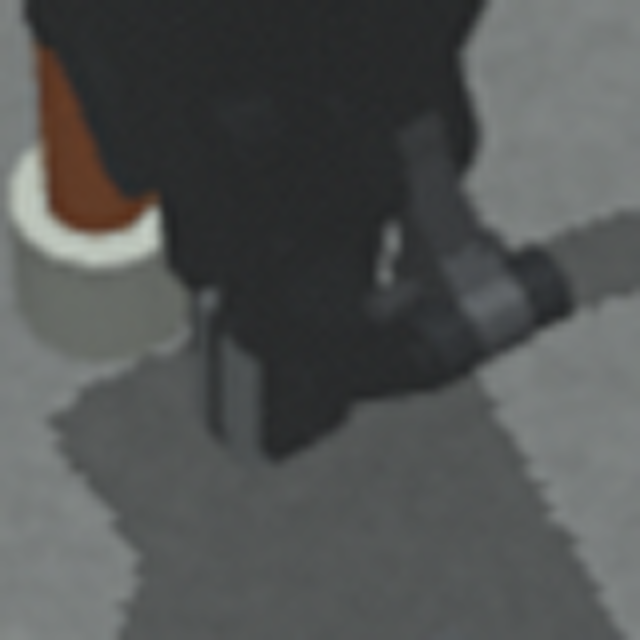

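No contact yet. The picture shows the finger ends higher than the reported TCP suggests, at about z 0.083 and so just over the bar top. I'll back off, go about 18 mm lower and approach again.

arm_command:
  moves:
    - [[0,-0.006,0,0,0.1,0,0.0],[-0.001,-0.013,-0.002,0,0.2,0,0.0],[-0.001,-0.016,-0.008,0,0.2,0,0.0],[-0.001,-0.016,-0.014,0,0.2,0,0.0],[-0.001,-0.016,-0.018,0,0.2,0,0.0]]

```text
time: 22.83
tcp_pos: [0.5564, -0.0915, 0.0421]
ee_rot: [[0.997, -0.078, -0.002], [-0.078, -0.997, -0.002], [-0.002, 0.002, -1.0]]
ft_force: [-0.4, 1.1, 0.1]
width: -0.0
```

arm_command:
  moves:
    - [[0,0.001,0,0,0,0,0.0],[0,0.002,0,0,0,0,0.0],[0,0.003,0,0,0,0,0.0],[0,0.0035,0,0,0,0,0.0],[0,0.004,0,0,0,0,0.0]]

```text
time: 23.25
tcp_pos: [0.5567, -0.0873, 0.0425]
ee_rot: [[0.997, -0.078, -0.001], [-0.078, -0.997, -0.002], [-0.001, 0.002, -1.0]]
ft_force: [0.5, -0.3, -0.4]
width: -0.0001
```

arm_command:
  moves:
    - [[0,0.0005,0,0,0,0,0.0],[0,0.001,0,0,0,0,0.0],[0,0.0015,0,0,0,0,0.0],[0,0.002,0,0,0,0,0.0],[0,0.002,0,0,0,0,0.0]]

```text
time: 23.67
tcp_pos: [0.5567, -0.0852, 0.0425]
ee_rot: [[0.997, -0.078, -0.001], [-0.078, -0.997, -0.002], [-0.001, 0.002, -1.0]]
ft_force: [-0.2, 0.5, 0.5]
width: -0.0001
```

Run:
```python
from h import *
d=snap('scene','s11');crop('s11',300,190,420,310,6)
o=status.get_obs(); print(o['time'],o['tcp_pos'],o['ft_force'],o['ft_torque'])
```

```text
23.7167 [ 0.55666929 -0.08521326  0.04247518] [0.28974777 0.73393342 0.22594329] [ 0.00171515  0.01634402 -0.01076326]
```

View pics/s11_c300_190.png

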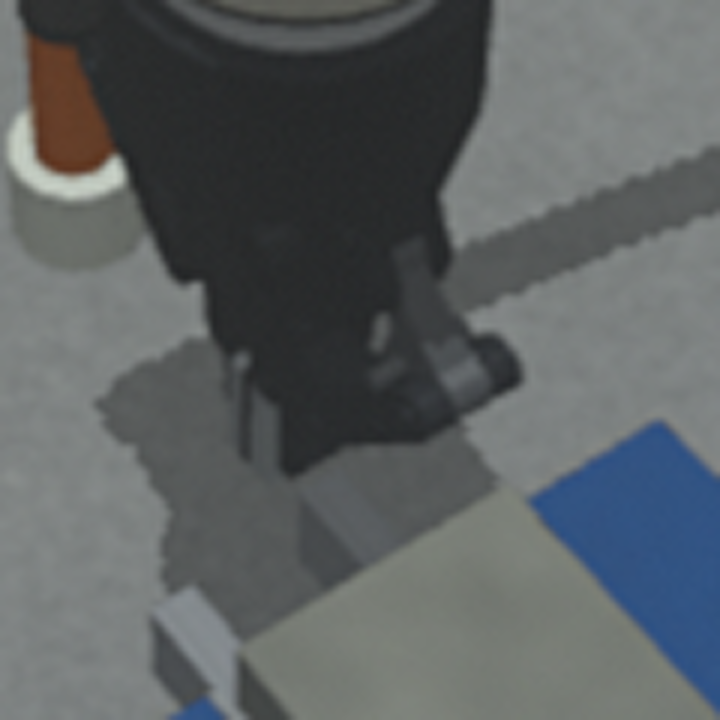

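arm_command:
  moves:
    - [[0,0.0005,0,0,0,0,0.0],[0,0.001,0,0,0,0,0.0],[0,0.0015,0,0,0,0,0.0],[0,0.0015,0,0,0,0,0.0],[0,0.0015,0,0,0,0,0.0]]

```text
time: 24.13
tcp_pos: [0.5566, -0.0837, 0.0425]
ee_rot: [[0.997, -0.078, -0.001], [-0.078, -0.997, -0.002], [-0.001, 0.002, -1.0]]
ft_force: [-0.3, 0.4, -0.3]
width: 0.0002
```

arm_command:
  moves:
    - [[0,0.0005,0,0,0,0,0.0],[0,0.001,0,0,0,0,0.0],[0,0.0015,0,0,0,0,0.0],[0,0.0015,0,0,0,0,0.0],[0,0.0015,0,0,0,0,0.0]]

```text
time: 24.55
tcp_pos: [0.5567, -0.0822, 0.0425]
ee_rot: [[0.997, -0.077, -0.001], [-0.077, -0.997, -0.002], [-0.001, 0.002, -1.0]]
ft_force: [0.4, -0.1, 0.5]
width: 0.0001
```

arm_command:
  moves:
    - [[0,0.0005,0,0,0,0,0.0],[0,0.001,0,0,0,0,0.0],[0,0.0012,0,0,0,0,0.0],[0,0.0012,0,0,0,0,0.0],[0,0.0012,0,0,0,0,0.0]]

```text
time: 24.97
tcp_pos: [0.5566, -0.0809, 0.0425]
ee_rot: [[0.997, -0.077, -0.001], [-0.077, -0.997, -0.002], [-0.001, 0.002, -1.0]]
ft_force: [0.4, 0.0, 0.1]
width: 0.0001
```

arm_command:
  moves:
    - [[0,0.0005,0,0,0,0,0.0],[0,0.001,0,0,0,0,0.0],[0,0.0012,0,0,0,0,0.0],[0,0.0012,0,0,0,0,0.0],[0,0.0012,0,0,0,0,0.0]]

```text
time: 25.38
tcp_pos: [0.5567, -0.0797, 0.0425]
ee_rot: [[0.997, -0.077, -0.001], [-0.077, -0.997, -0.002], [-0.001, 0.002, -1.0]]
ft_force: [-0.3, 0.3, -0.0]
width: 0.0001
```

arm_command:
  moves:
    - [[0,0.0005,0,0,0,0,0.0],[0,0.001,0,0,0,0,0.0],[0,0.0013,0,0,0,0,0.0],[0,0.0015,0,0,0,0,0.0],[0,0.0015,0,0,0,0,0.0]]

```text
time: 25.8
tcp_pos: [0.5567, -0.0785, 0.0425]
ee_rot: [[0.997, -0.077, -0.001], [-0.077, -0.997, -0.002], [-0.001, 0.002, -1.0]]
ft_force: [-0.1, -1.7, 0.2]
width: -0.0002
```

arm_command:
  moves:
    - [[0,0.0005,0,0,0,0,0.0],[0,0.001,0,0,0,0,0.0],[0,0.0013,0,0,0,0,0.0],[0,0.0015,0,0,0,0,0.0],[0,0.0015,0,0,0,0,0.0]]

```text
time: 26.22
tcp_pos: [0.5566, -0.0775, 0.0425]
ee_rot: [[0.997, -0.078, -0.001], [-0.078, -0.997, -0.003], [-0.001, 0.003, -1.0]]
ft_force: [-0.1, -4.2, -0.8]
width: -0.0
```

Run:
```python
from h import *
d=snap('scene','s12');crop('s12',320,220,400,300,9)
o=status.get_obs(); print(o['time'],o['tcp_pos'],o['ft_force'],o['ft_torque'])
```

```text
26.2667 [ 0.55661469 -0.07741888  0.04252156] [-0.96334833 -3.37833887  0.25014873] [-0.70323396  0.05829154 -0.04631077]
```

View pics/s12_c320_220.png

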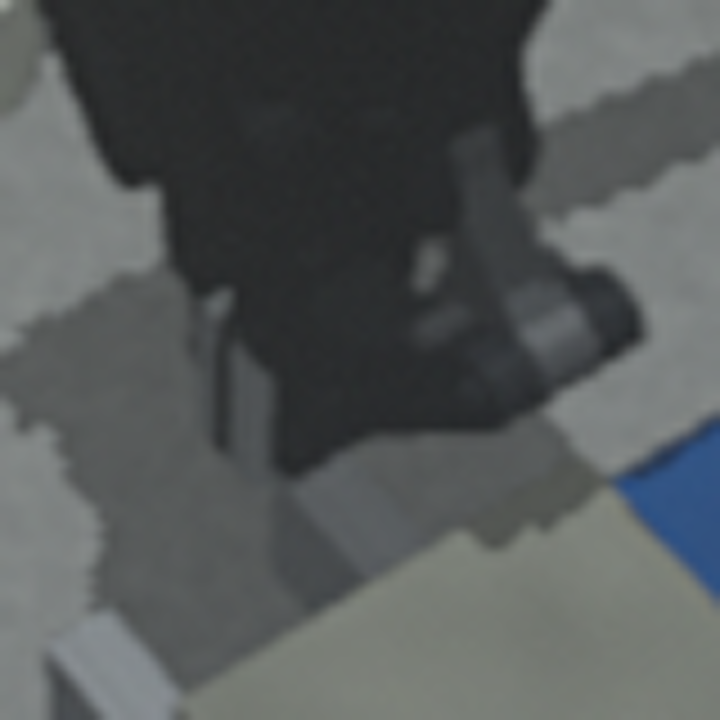

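Contact on the bar end with 3.4–4.2 N and rising while the tool barely moves. I'll hold once to see that it doesn't slide.

arm_command:
  moves:
    - [[0,0.0004,0,0,0,0,0.0],[0,0.0004,0,0,0,0,0.0],[0,0.0004,0,0,0,0,0.0],[0,0.0004,0,0,0,0,0.0],[0,0.0004,0,0,0,0,0.0]]

```text
time: 26.68
tcp_pos: [0.5566, -0.077, 0.0425]
ee_rot: [[0.997, -0.078, -0.001], [-0.078, -0.997, -0.003], [-0.001, 0.003, -1.0]]
ft_force: [-0.1, -4.7, -1.1]
width: -0.0001
```

It resists 4.7 N linearly. I'll back off and move across to the far-side bar, 45 mm in +x, with its end a few mm farther in.

arm_command:
  moves:
    - [[0,-0.004,0,0,0,0,0.0],[0,-0.012,0,0,0,0,0.0],[0.012,-0.016,0,0,0,0,0.0],[0.03,-0.016,0,0,0,0,0.0],[0.044,-0.016,0,0,0,0,0.0]]

```text
time: 27.1
tcp_pos: [0.6015, -0.093, 0.0426]
ee_rot: [[0.997, -0.078, -0.001], [-0.078, -0.997, -0.001], [-0.0, 0.002, -1.0]]
ft_force: [0.6, -0.1, -0.3]
width: 0.0
```

arm_command:
  moves:
    - [[0,0.0,0,0,0,0,0.0],[0,0.002,0,0,0,0,0.0],[0,0.005,0,0,0,0,0.0],[0,0.008,0,0,0,0,0.0],[0,0.009,0,0,0,0,0.0]]

```text
time: 27.52
tcp_pos: [0.6008, -0.0832, 0.0426]
ee_rot: [[0.997, -0.078, -0.001], [-0.078, -0.997, -0.001], [-0.001, 0.001, -1.0]]
ft_force: [-0.3, 0.2, 0.5]
width: 0.0
```

Run:
```python
from h import *
d=snap('scene','s13')
def c(t): return cv2.resize(cv2.imread(f'pics/{t}.png')[230:310,310:390],None,fx=5,fy=5,interpolation=cv2.INTER_CUBIC)
cv2.imwrite('pics/cmp13.png',np.hstack([c('s6'),c('s13')]))
o=status.get_obs(); print(o['time'],o['tcp_pos'],o['ft_force'],o['ee_rot'][:,2])
```

```text
27.5667 [ 0.60091149 -0.08317782  0.04272815] [ 0.45567351  0.47813182 -0.1007444 ] [-8.04704517e-04 -1.00593893e-03 -9.99999170e-01]
```

View pics/cmp13.png

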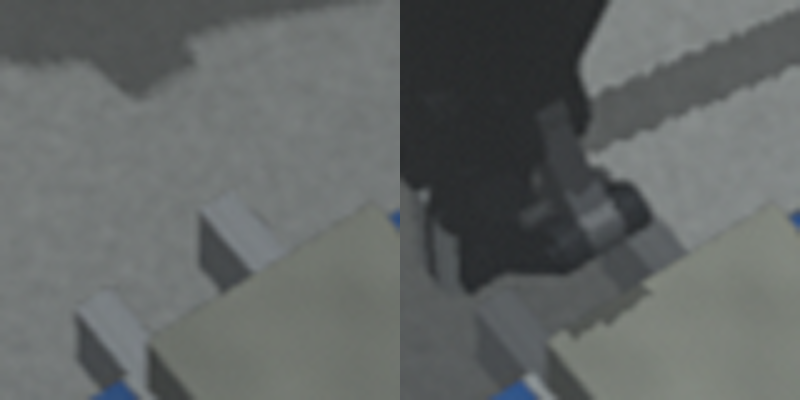

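The fingers are lined up with the far-side bar's end (right panel (490,310)). I'll step in slowly.

arm_command:
  moves:
    - [[0,0.001,0,0,0,0,0.0],[0,0.002,0,0,0,0,0.0],[0,0.0025,0,0,0,0,0.0],[0,0.003,0,0,0,0,0.0],[0,0.003,0,0,0,0,0.0]]

```text
time: 27.98
tcp_pos: [0.6009, -0.0801, 0.0427]
ee_rot: [[0.997, -0.078, -0.001], [-0.078, -0.997, -0.001], [-0.001, 0.001, -1.0]]
ft_force: [0.9, -0.6, 0.7]
width: -0.0004
```

arm_command:
  moves:
    - [[0,0.0005,0,0,0,0,0.0],[0,0.001,0,0,0,0,0.0],[0,0.0013,0,0,0,0,0.0],[0,0.0015,0,0,0,0,0.0],[0,0.0015,0,0,0,0,0.0]]

```text
time: 28.4
tcp_pos: [0.6009, -0.0786, 0.0427]
ee_rot: [[0.997, -0.078, -0.001], [-0.078, -0.997, -0.001], [-0.001, 0.001, -1.0]]
ft_force: [-0.2, -0.0, -0.1]
width: 0.0
```

arm_command:
  moves:
    - [[0,0.0005,0,0,0,0,0.0],[0,0.001,0,0,0,0,0.0],[0,0.0013,0,0,0,0,0.0],[0,0.0015,0,0,0,0,0.0],[0,0.0015,0,0,0,0,0.0]]

```text
time: 28.82
tcp_pos: [0.6009, -0.077, 0.0427]
ee_rot: [[0.997, -0.077, -0.001], [-0.077, -0.997, -0.001], [-0.001, 0.001, -1.0]]
ft_force: [-0.2, -1.3, -0.2]
width: 0.0005
```

arm_command:
  moves:
    - [[0,0.0005,0,0,0,0,0.0],[0,0.001,0,0,0,0,0.0],[0,0.0013,0,0,0,0,0.0],[0,0.0015,0,0,0,0,0.0],[0,0.0015,0,0,0,0,0.0]]

```text
time: 29.23
tcp_pos: [0.6009, -0.0758, 0.0427]
ee_rot: [[0.997, -0.077, -0.001], [-0.077, -0.997, -0.002], [-0.001, 0.002, -1.0]]
ft_force: [-0.7, -1.3, -0.1]
width: 0.0003
```

arm_command:
  moves:
    - [[0,0.0005,0,0,0,0,0.0],[0,0.001,0,0,0,0,0.0],[0,0.001,0,0,0,0,0.0],[0,0.001,0,0,0,0,0.0],[0,0.001,0,0,0,0,0.0]]

```text
time: 29.65
tcp_pos: [0.6009, -0.0757, 0.0427]
ee_rot: [[0.997, -0.078, -0.001], [-0.078, -0.997, -0.003], [-0.001, 0.003, -1.0]]
ft_force: [0.0, -5.5, -0.6]
width: 0.0001
```

Run:
```python
from h import *
d=snap('scene','s14');crop('s14',310,230,440,360,5)
o=status.get_obs(); print(o['time'],o['tcp_pos'],o['ft_force'],o['ft_torque'])
```

```text
29.7 [ 0.60086555 -0.07565508  0.04273332] [-0.28646406 -4.92824374 -0.33534878] [-0.84394345 -0.00510287 -0.03408242]
```

View pics/s14_c310_230.png

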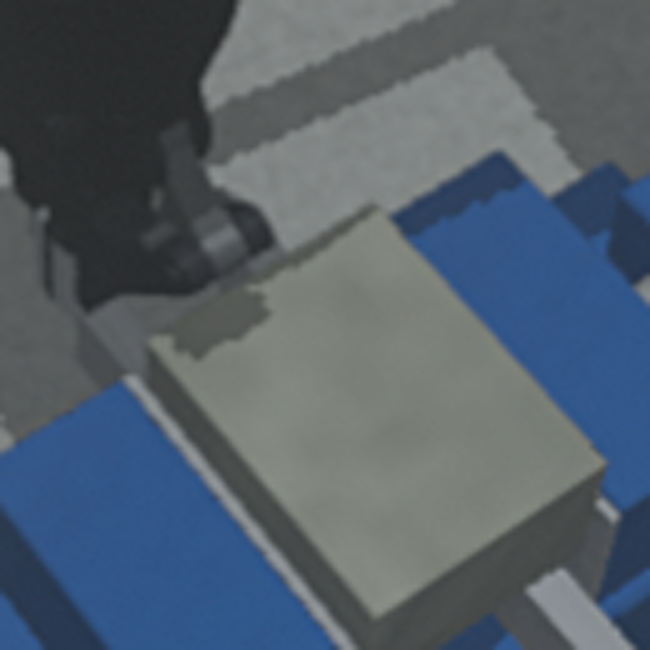

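The far bar resists about 5 N without moving. I'll retreat clear and up, then compare the bar ends with the earlier picture.

arm_command:
  moves:
    - [[0,-0.004,0,0,0,0,0.0],[0,-0.014,0,0,0,0,0.0],[-0.004,-0.026,0.01,0,0,0,0.0],[-0.01,-0.036,0.035,0,0,0,0.0],[-0.015,-0.04,0.07,0,0,0,0.0]]

```text
time: 30.12
tcp_pos: [0.5829, -0.1166, 0.11]
ee_rot: [[0.997, -0.079, -0.009], [-0.079, -0.997, -0.0], [-0.009, 0.001, -1.0]]
ft_force: [1.6, 0.2, 0.4]
width: -0.0002
```

arm_command:
  moves:
    - [[0,-0.01,0.03,0,0,0,0.0],[-0.02,-0.035,0.06,0,0,0,0.0],[-0.045,-0.06,0.08,0,0,0,0.0],[-0.065,-0.085,0.09,0,0,0,0.0],[-0.08,-0.1,0.09,0,0,0,0.0]]

```text
time: 30.53
tcp_pos: [0.5025, -0.22, 0.2055]
ee_rot: [[0.997, -0.081, -0.002], [-0.081, -0.997, -0.005], [-0.001, 0.005, -1.0]]
ft_force: [-0.1, -0.0, 0.2]
width: -0.0
```

Run:
```python
from h import *
snap('scene','s15'); snap('top','t15')
o=status.get_obs(); print(o['time'],o['tcp_pos'],o['ft_force'])
def c(t,x0,y0,x1,y1,s): return cv2.resize(cv2.imread(f'pics/{t}.png')[y0:y1,x0:x1],None,fx=s,fy=s,interpolation=cv2.INTER_CUBIC)
A=np.hstack([c('s6',320,260,450,410,3),c('s15',320,260,450,410,3)])
cv2.imwrite('pics/cmp15.png',A)
def m(a,b,box):
    x0,y0,x1,y1=box
    A=cv2.cvtColor(cv2.imread(f'pics/{a}.png'),6)[y0:y1,x0:x1]; B=cv2.cvtColor(cv2.imread(f'pics/{b}.png'),6)[y0:y1,x0:x1]
    w=cv2.createHanningWindow((x1-x0,y1-y0),cv2.CV_32F)
    return np.round(cv2.phaseCorrelate(A.astype(np.float32),B.astype(np.float32),w),2) if 0 else cv2.phaseCorrelate(A.astype(np.float32),B.astype(np.float32),w)
for nm,bx in(('H+y end',(424,350,444,376)),('F+y end',(398,374,420,402)),('ctl',(440,240,515,310))): print(nm,m('s6','s15',bx))
for nm,bx in(('H+y',(188,226,204,242)),('F+y',(188,200,204,216)),('H-y',(284,234,304,254)),('F-y',(284,206,304,226))): print(nm,m('t7','t15',bx))
```

```text
30.6333 [ 0.50114275 -0.21961968  0.20254995] [-0.34711193  0.57878283  0.28269167]
H+y end ((0.15622425601679701, 0.8669919478343058), 1.1377833163296736)
F+y end ((0.047457484562617225, 0.04120279964769935), 0.9954573472340902)
ctl ((0.44793377095149367, 0.043597374438697045), 0.9569412690621836)
H+y ((-0.023301777588494943, 0.26153346077559725), 1.0875672530382872)
F+y ((-0.04350375866214051, -0.018131356958591027), 0.9489609068259597)
H-y ((-0.306475774919603, 0.09137386067930109), 0.8634344720840454)
F-y ((-0.10332801718958251, -0.13444039584629408), 0.9967575770616531)
```

View pics/s15.png

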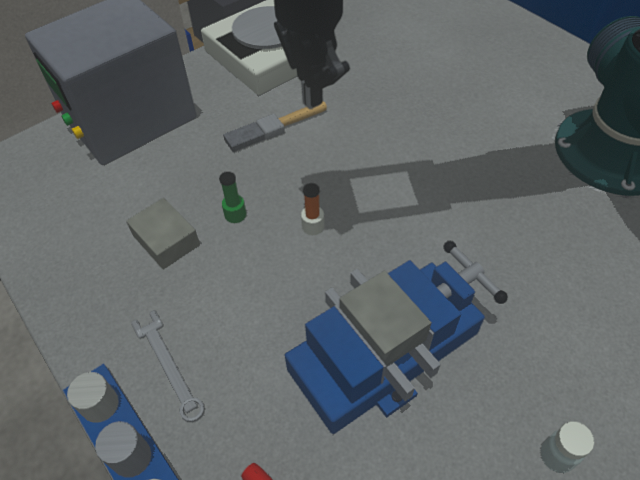

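View pics/cmp15.png

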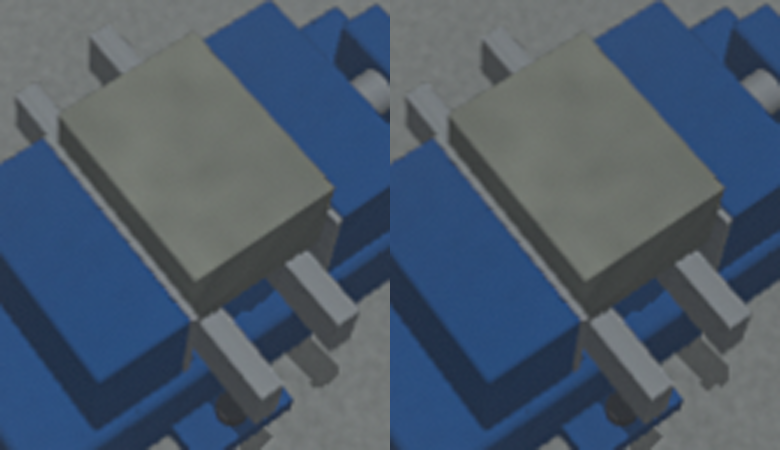

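Run:
```python
from h import *
from scipy.optimize import minimize
from scipy.ndimage import shift as sh, map_coordinates
def g(t): return cv2.GaussianBlur(cv2.imread(f'pics/{t}.png').astype(np.float32),(0,0),.7)
def est(a,b,pts_dir,box):
    # displacement s along dir, minimise SSD
    A,B=g(a),g(b);x0,y0,x1,y1=box
    yy,xx=np.mgrid[y0:y1,x0:x1]
    best=[]
    for s in np.arange(-2,2.01,.05):
        d=pts_dir*s
        e=0
        for k in range(3):
            w=map_coordinates(B[:,:,k],[yy+d[1],xx+d[0]],order=1)
            e+=((w-A[y0:y1,x0:x1,k])**2).mean()
        best.append((e,s))
    return min(best)
ds=load('s6');dt=load('t7')
p=np.load('vise.npy')
from fit import W
for cam,a,b,d in(('s','s6','s15',ds),('t','t7','t15',dt),('s','scene0','s6',ds),('t','top0','t7',dt)):
  for nm,X,Y in(('H+',-23,80),('F+',23,84),('H-',-23,-90),('F-',23,-84)):
    u0=proj(d,[W(p,(X,Y,78))])[0];u1=proj(d,[W(p,(X,Y+10,78))])[0]
    dr=(u1-u0)/10
    c=proj(d,[W(p,(X,Y,74))])[0].round().astype(int)
    print(a,b,nm,c,'mm moved',est(a,b,dr,(c[0]-8,c[1]-7,c[0]+8,c[1]+8)))
```

```text
s6 s15 H+ [438 367] mm moved (np.float32(32.920082), np.float64(1.2000000000000028))
s6 s15 F+ [411 391] mm moved (np.float32(13.975343), np.float64(1.7763568394002505e-15))
s6 s15 H- [354 271] mm moved (np.float32(19.957314), np.float64(1.3500000000000032))
s6 s15 F- [328 291] mm moved (np.float32(15.909922), np.float64(-0.04999999999999827))
t7 t15 H+ [193 234] mm moved (np.float32(12.236979), np.float64(1.300000000000003))
t7 t15 F+ [194 206] mm moved (np.float32(4.1399784), np.float64(1.7763568394002505e-15))
t7 t15 H- [296 243] mm moved (np.float32(42.811455), np.float64(0.9500000000000028))
t7 t15 F- [295 215] mm moved (np.float32(5.415553), np.float64(1.7763568394002505e-15))
scene0 s6 H+ [438 367] mm moved (np.float32(54.34005), np.float64(-0.09999999999999831))
scene0 s6 F+ [411 391] mm moved (np.float32(51.114033), np.float64(0.0500000000000016))
scene0 s6 H- [354 271] mm moved (np.float32(52.117798), np.float64(0.5000000000000022))
scene0 s6 F- [328 291] mm moved (np.float32(57.59981), np.float64(0.5500000000000025))
top0 t7 H+ [193 234] mm moved (np.float32(1134.8945), np.float64(2.0000000000000036))
top0 t7 F+ [194 206] mm moved (np.float32(1170.4099), np.float64(0.20000000000000195))
top0 t7 H- [296 243] mm moved (np.float32(1098.4053), np.float64(0.15000000000000213))
top0 t7 F- [295 215] mm moved (np.float32(1076.5027), np.float64(0.20000000000000195))
```

The measurement is clear. The far bar did not move (0.0 mm), but the handle-side bar crept about 1.2 mm under my push, so the block isn't well bedded on that side. I'll press again with the tamper and retest both bars.

arm_command:
  moves:
    - [[0.008,0.003,-0.01,0,0,0,0.065],[0.017,0.0075,-0.035,0.2,0,0.3,0.065],[0.0175,0.0075,-0.05,0.2,0,0.3,0.065],[0.0175,0.0075,-0.065,0.2,0,0.3,0.065],[0.0175,0.0075,-0.07,0.2,0,0.3,0.065]]
  newtons: 100

```text
time: 31.05
tcp_pos: [0.5179, -0.2099, 0.1282]
ee_rot: [[0.997, -0.077, -0.012], [-0.077, -0.997, 0.005], [-0.012, -0.004, -1.0]]
ft_force: [0.4, -0.5, -0.7]
width: 0.0605
```

arm_command:
  moves:
    - [[0.001,-0.002,-0.02,-0.3,-0.7,0,0.06],[0.001,-0.002,-0.045,-0.3,-0.7,0,0.06],[0.001,-0.002,-0.068,-0.3,-0.7,0,0.06],[0.001,-0.002,-0.083,-0.3,-0.7,0,0.055],[0.001,-0.002,-0.0865,-0.3,-0.7,0,0.035]]

```text
time: 31.47
tcp_pos: [0.5171, -0.2098, 0.0377]
ee_rot: [[0.997, -0.076, -0.006], [-0.076, -0.997, 0.004], [-0.006, -0.004, -1.0]]
ft_force: [-0.1, 0.2, 0.7]
width: 0.0449
```

arm_command:
  moves:
    - [[0,0,0,0,0,0,0.018],[0,0,0,0,0,0,0.01],[0,0,0,0,0,0,0.005],[0,0,0,0,0,0,0.005],[0,0,0,0,0,0,0.005]]

```text
time: 31.88
tcp_pos: [0.5177, -0.21, 0.0385]
ee_rot: [[0.997, -0.076, -0.004], [-0.076, -0.997, 0.003], [-0.005, -0.003, -1.0]]
ft_force: [-0.0, -0.9, -1.4]
width: 0.0203
```

arm_command:
  moves:
    - [[0,0,0.015,0,0,0,0.005],[0,0,0.05,0,0,0,0.005],[0.004,0.02,0.09,0,-0.2,0,0.005],[0.01,0.05,0.125,0,-0.2,0,0.005],[0.017,0.085,0.15,0,-0.2,0,0.005]]

```text
time: 32.3
tcp_pos: [0.5339, -0.1335, 0.1866]
ee_rot: [[0.997, -0.079, 0.004], [-0.079, -0.997, 0.001], [0.004, -0.001, -1.0]]
ft_force: [1.1, 0.1, -1.5]
width: 0.0206
```

arm_command:
  moves:
    - [[0.007,0.036,0.008,0,0,0,0.005],[0.014,0.072,0.01,0,0,0,0.005],[0.021,0.108,0.005,0,0,0,0.005],[0.027,0.135,0.0,0,0,0,0.005],[0.029,0.144,-0.004,0,0,0,0.005]]

```text
time: 32.72
tcp_pos: [0.5633, 0.0148, 0.1831]
ee_rot: [[0.997, -0.075, 0.005], [-0.075, -0.997, 0.004], [0.005, -0.004, -1.0]]
ft_force: [-0.3, -0.5, -2.9]
width: 0.0209
```

arm_command:
  moves:
    - [[0,0.002,-0.004,-0.2,0.3,0,0.005],[0,0.004,-0.009,-0.2,0.5,0,0.005],[0,0.004,-0.013,-0.2,0.5,0,0.005],[0,0.004,-0.016,-0.2,0.5,0,0.005],[0,0.004,-0.018,-0.2,0.5,0,0.005]]

```text
time: 33.13
tcp_pos: [0.563, 0.0174, 0.1644]
ee_rot: [[0.997, -0.077, -0.004], [-0.077, -0.997, -0.0], [-0.004, 0.001, -1.0]]
ft_force: [0.1, 0.7, -3.8]
width: 0.0209
```

arm_command:
  moves:
    - [[0,0,-0.0007,0,0,0,0.005],[0,0,-0.0014,0,0,0,0.005],[0,0,-0.002,0,0,0,0.005],[0,0,-0.0025,0,0,0,0.005],[0,0,-0.003,0,0,0,0.005]]

```text
time: 33.55
tcp_pos: [0.5632, 0.0172, 0.1618]
ee_rot: [[0.997, -0.077, -0.004], [-0.077, -0.997, -0.001], [-0.004, 0.001, -1.0]]
ft_force: [-0.0, -0.3, 0.6]
width: 0.0204
```

Contact at about 0.162. Now I'll press the handle side to about 18 N.

arm_command:
  moves:
    - [[0,0,-0.0015,0,0.1,0,0.005],[0,0,-0.003,0,0.2,0,0.005],[0,0,-0.004,0,0.3,0,0.005],[0,0,-0.0048,0,0.3,0,0.005],[0,0,-0.0048,0,0.3,0,0.005]]

```text
time: 33.97
tcp_pos: [0.5647, 0.0169, 0.1617]
ee_rot: [[0.997, -0.077, -0.003], [-0.077, -0.997, -0.002], [-0.002, 0.002, -1.0]]
ft_force: [-2.6, -0.4, 11.6]
width: 0.0208
```

arm_command:
  moves:
    - [[0,0,-0.0048,0,0.3,0,0.005],[0,0,-0.005,0,0.3,0,0.005],[0,0,-0.0052,0,0.3,0,0.005],[0,0,-0.0052,0,0.3,0,0.005],[0,0,-0.0052,0,0.3,0,0.005]]

```text
time: 34.38
tcp_pos: [0.5661, 0.0167, 0.1617]
ee_rot: [[0.997, -0.077, -0.001], [-0.077, -0.997, -0.002], [-0.001, 0.002, -1.0]]
ft_force: [-4.6, -0.2, 13.3]
width: 0.0204
```

arm_command:
  moves:
    - [[-0.001,0,-0.0052,0,0.1,0,0.005],[-0.001,0,-0.0058,0,0.1,0,0.005],[-0.001,0,-0.0062,0,0.1,0,0.005],[-0.001,0,-0.0062,0,0.1,0,0.005],[-0.001,0,-0.0062,0,0.1,0,0.005]]

```text
time: 34.8
tcp_pos: [0.5668, 0.0167, 0.1617]
ee_rot: [[0.997, -0.077, 0.005], [-0.077, -0.997, -0.003], [0.006, 0.003, -1.0]]
ft_force: [-4.2, 0.1, 14.5]
width: 0.0205
```

arm_command:
  moves:
    - [[0,0,0.004,0,0.2,0,0.005],[0.002,0,0.007,0,0.3,0,0.005],[0.016,0,0.007,0,0.3,0,0.005],[0.032,-0.001,0.007,0,0.3,0,0.005],[0.039,-0.002,0.005,0,0.3,0,0.005]]

```text
time: 35.22
tcp_pos: [0.6074, 0.0146, 0.1662]
ee_rot: [[0.997, -0.077, 0.001], [-0.077, -0.997, -0.003], [0.001, 0.003, -1.0]]
ft_force: [0.0, -0.1, -3.1]
width: 0.0208
```

Handle side pressed with about 17 N. Now the far side.

arm_command:
  moves:
    - [[0,0,-0.001,0,0.1,0,0.005],[0,0,-0.002,0,0.2,0,0.005],[0,0,-0.0035,0,0.3,0,0.005],[0,0,-0.005,0,0.3,0,0.005],[0,0,-0.006,0,0.3,0,0.005]]

```text
time: 35.63
tcp_pos: [0.6073, 0.0147, 0.1618]
ee_rot: [[0.997, -0.076, -0.003], [-0.076, -0.997, -0.003], [-0.002, 0.003, -1.0]]
ft_force: [-1.2, -0.3, 5.3]
width: 0.0205
```

arm_command:
  moves:
    - [[0,0,-0.0015,0,0.1,0,0.005],[0,0,-0.003,0,0.2,0,0.005],[0,0,-0.0045,0,0.3,0,0.005],[0,0,-0.0056,0,0.3,0,0.005],[0,0,-0.0056,0,0.3,0,0.005]]

```text
time: 36.05
tcp_pos: [0.6085, 0.0144, 0.1617]
ee_rot: [[0.997, -0.077, -0.001], [-0.077, -0.997, -0.004], [-0.0, 0.004, -1.0]]
ft_force: [-2.3, 0.8, 15.0]
width: 0.0208
```

arm_command:
  moves:
    - [[0,0,0.004,0,0.1,0,0.005],[-0.003,0,0.007,0.2,0.1,0,0.005],[-0.014,0.001,0.007,0.2,0.1,0,0.005],[-0.024,0.002,0.005,0.2,0.1,0,0.005],[-0.0245,0.002,0.003,0.2,0.1,0,0.005]]

```text
time: 36.47
tcp_pos: [0.5822, 0.0167, 0.1637]
ee_rot: [[0.997, -0.076, -0.005], [-0.076, -0.997, -0.0], [-0.005, 0.001, -1.0]]
ft_force: [0.6, 0.0, -2.5]
width: 0.0203
```

arm_command:
  moves:
    - [[0,0,-0.001,0,0.1,0,0.005],[0,0,-0.002,0,0.2,0,0.005],[0,0,-0.003,0,0.3,0,0.005],[0,0,-0.004,0,0.3,0,0.005],[0,0,-0.005,0,0.3,0,0.005]]

```text
time: 36.88
tcp_pos: [0.5834, 0.0165, 0.1618]
ee_rot: [[0.997, -0.076, -0.007], [-0.076, -0.997, -0.0], [-0.006, 0.001, -1.0]]
ft_force: [-3.6, 0.1, 11.3]
width: 0.0208
```

arm_command:
  moves:
    - [[0,0,-0.002,0,0.1,0,0.005],[0,0,-0.0035,0,0.2,0,0.005],[0,0,-0.0048,0,0.3,0,0.005],[0,0,-0.0056,0,0.3,0,0.005],[0,0,-0.0056,0,0.3,0,0.005]]

```text
time: 37.3
tcp_pos: [0.5854, 0.0163, 0.1619]
ee_rot: [[0.997, -0.076, -0.004], [-0.076, -0.997, -0.001], [-0.004, 0.001, -1.0]]
ft_force: [-4.0, -0.1, 15.1]
width: 0.0207
```

Middle pressed with about 17 N at the same height. I'll return the tamper to its bench spot.

arm_command:
  moves:
    - [[0,0,0.005,0,-0.1,0,0.005],[0,0,0.016,0,-0.2,0,0.005],[0,-0.01,0.03,0,-0.2,0,0.005],[-0.008,-0.035,0.038,0,-0.2,0,0.005],[-0.018,-0.07,0.04,0,-0.2,0,0.005]]

```text
time: 37.72
tcp_pos: [0.5687, -0.0523, 0.2034]
ee_rot: [[0.997, -0.072, 0.002], [-0.072, -0.997, -0.0], [0.002, 0.0, -1.0]]
ft_force: [0.8, -1.2, -2.2]
width: 0.0204
```

arm_command:
  moves:
    - [[-0.01,-0.035,0,0,0,0,0.005],[-0.02,-0.07,-0.005,0,0,0,0.005],[-0.031,-0.105,-0.02,0,0,0,0.005],[-0.042,-0.14,-0.045,0,0,0,0.005],[-0.049,-0.156,-0.075,0,0,0,0.005]]

```text
time: 38.13
tcp_pos: [0.5205, -0.213, 0.1301]
ee_rot: [[0.997, -0.075, 0.007], [-0.075, -0.997, -0.005], [0.007, 0.004, -1.0]]
ft_force: [1.3, -1.3, -2.9]
width: 0.0208
```

arm_command:
  moves:
    - [[0,0,-0.025,0.1,0.2,0,0.005],[0,0,-0.05,0.1,0.2,0,0.005],[0,0,-0.07,0.1,0.2,0,0.005],[0,0,-0.08,0.1,0.2,0,0.005],[0,0,-0.083,0.1,0.2,0,0.005]]

```text
time: 38.55
tcp_pos: [0.5187, -0.2122, 0.044]
ee_rot: [[0.997, -0.075, -0.002], [-0.075, -0.997, -0.0], [-0.002, 0.001, -1.0]]
ft_force: [0.5, 0.9, -2.1]
width: 0.0204
```

arm_command:
  moves:
    - [[0,0,-0.001,0,0,0,0.005],[0,0,-0.002,0,0,0,0.005],[0,0,-0.003,0,0,0,0.005],[0,0,-0.004,0,0,0,0.005],[0,0,-0.005,0,0,0,0.005]]

```text
time: 38.97
tcp_pos: [0.5196, -0.2125, 0.0402]
ee_rot: [[0.997, -0.075, 0.0], [-0.075, -0.997, -0.002], [0.0, 0.002, -1.0]]
ft_force: [0.4, 0.6, -2.4]
width: 0.0205
```

arm_command:
  moves:
    - [[0,0,-0.0005,0,0,0,0.005],[0,0,-0.001,0,0,0,0.005],[0,0,-0.0015,0,0,0,0.005],[0,0,-0.002,0,0,0,0.005],[0,0,-0.002,0,0,0,0.005]]

```text
time: 39.38
tcp_pos: [0.5195, -0.2125, 0.0381]
ee_rot: [[0.997, -0.075, 0.0], [-0.075, -0.997, -0.002], [0.0, 0.002, -1.0]]
ft_force: [-0.0, 0.9, -1.6]
width: 0.0207
```

arm_command:
  moves:
    - [[0,0,-0.0003,0,0,0,0.005],[0,0,-0.0006,0,0,0,0.005],[0,0,-0.001,0,0,0,0.005],[0,0,-0.001,0,0,0,0.005],[0,0,-0.001,0,0,0,0.005]]

```text
time: 39.8
tcp_pos: [0.5196, -0.2125, 0.0375]
ee_rot: [[0.997, -0.075, 0.001], [-0.075, -0.997, -0.002], [0.001, 0.002, -1.0]]
ft_force: [0.1, 0.6, -0.4]
width: 0.0208
```

On the bench. Open, and rise.

arm_command:
  moves:
    - [[0,0,0,0,0,0,0.022],[0,0,0,0,0,0,0.03],[0,0,0,0,0,0,0.04],[0,0,0,0,0,0,0.06],[0,0,0.002,0,0,0,0.06]]

```text
time: 40.22
tcp_pos: [0.5196, -0.2124, 0.0394]
ee_rot: [[0.997, -0.075, 0.0], [-0.075, -0.997, -0.002], [0.001, 0.002, -1.0]]
ft_force: [0.5, -0.4, -0.4]
width: 0.06
```

arm_command:
  moves:
    - [[0,0,0.01,0,0,0,0.06],[0,0,0.035,0,0,0,0.06],[0,0,0.065,0,0,0,0.06],[0,0,0.09,0,0,0,0.06],[0,0,0.1,0,0,0,0.06]]

```text
time: 40.63
tcp_pos: [0.5218, -0.2136, 0.1453]
ee_rot: [[0.997, -0.075, 0.008], [-0.075, -0.997, -0.006], [0.009, 0.005, -1.0]]
ft_force: [0.3, -0.9, 0.9]
width: 0.0602
```

Run:
```python
from h import *
snap('scene','s16'); snap('top','t16')
o=status.get_obs(); print(o['time'],o['tcp_pos'],o['ft_force'],o['ee_rot'][:,2])
```

```text
40.7333 [ 0.52129802 -0.2133279   0.14301656] [-0.54891641 -0.29130298  0.51145448] [ 0.00652549 -0.00475373 -0.99996741]
```

View pics/s16.png

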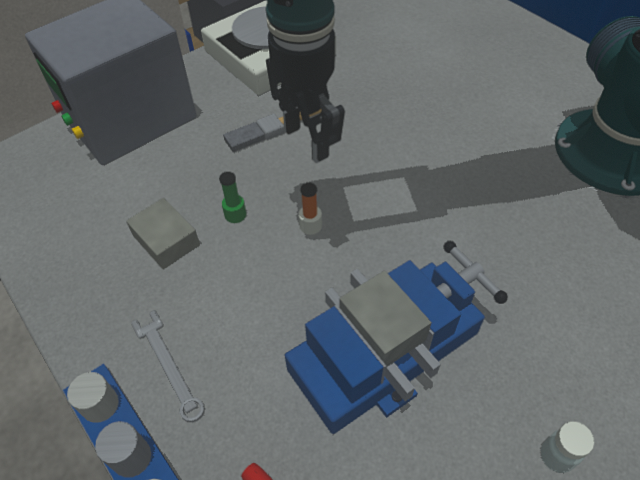

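The tamper stands upright at (310,208). Second test, handle-side bar first.

arm_command:
  moves:
    - [[0.006,0.02,0.0,0.1,0.2,0,0.03],[0.014,0.045,0.0,0.2,0.3,0,0.01],[0.024,0.075,0.0,0.2,0.3,0,0.0],[0.032,0.1,-0.01,0.2,0.3,0,0.0],[0.0345,0.11,-0.03,0.2,0.3,0,0.0]]
  newtons: 30

```text
time: 41.15
tcp_pos: [0.5574, -0.1004, 0.1135]
ee_rot: [[0.997, -0.072, 0.005], [-0.072, -0.997, -0.0], [0.005, -0.0, -1.0]]
ft_force: [-0.2, 0.2, 0.6]
width: 0.0007
```

arm_command:
  moves:
    - [[0,0,-0.01,0,0,0,0.0],[0,0,-0.03,0,0,0,0.0],[0,0,-0.055,0,0,0,0.0],[0,0,-0.07,0,0,0,0.0],[0,0,-0.07,0,0,0,0.0]]

```text
time: 41.57
tcp_pos: [0.5527, -0.0998, 0.037]
ee_rot: [[0.997, -0.073, -0.007], [-0.073, -0.997, 0.003], [-0.007, -0.002, -1.0]]
ft_force: [-1.4, 0.5, 0.1]
width: -0.0003
```

arm_command:
  moves:
    - [[0.002,0.003,0.003,-0.1,-0.2,0,0.0],[0.004,0.008,0.006,-0.2,-0.4,0,0.0],[0.004,0.012,0.006,-0.2,-0.4,0,0.0],[0.004,0.0155,0.006,-0.2,-0.4,0,0.0],[0.004,0.0165,0.006,-0.2,-0.4,0,0.0]]

```text
time: 41.98
tcp_pos: [0.5576, -0.0828, 0.0445]
ee_rot: [[0.997, -0.072, 0.002], [-0.072, -0.997, -0.001], [0.002, 0.001, -1.0]]
ft_force: [-0.9, 0.3, 0.9]
width: 0.0001
```

arm_command:
  moves:
    - [[0,0.0008,0,0,0,0,0.0],[0,0.0016,0,0,0,0,0.0],[0,0.0024,0,0,0,0,0.0],[0,0.003,0,0,0,0,0.0],[0,0.003,0,0,0,0,0.0]]

```text
time: 42.4
tcp_pos: [0.5576, -0.0797, 0.0445]
ee_rot: [[0.997, -0.072, 0.002], [-0.072, -0.997, -0.001], [0.002, 0.001, -1.0]]
ft_force: [0.7, -0.4, -0.6]
width: 0.0
```

arm_command:
  moves:
    - [[0,0.0004,0,0,0,0,0.0],[0,0.0008,0,0,0,0,0.0],[0,0.001,0,0,0,0,0.0],[0,0.001,0,0,0,0,0.0],[0,0.001,0,0,0,0,0.0]]

```text
time: 42.82
tcp_pos: [0.5576, -0.0787, 0.0444]
ee_rot: [[0.997, -0.072, 0.002], [-0.072, -0.997, -0.001], [0.002, 0.001, -1.0]]
ft_force: [-1.0, -0.7, -0.4]
width: 0.0003
```

arm_command:
  moves:
    - [[0,0.0004,0,0,0,0,0.0],[0,0.0007,0,0,0,0,0.0],[0,0.0007,0,0,0,0,0.0],[0,0.0007,0,0,0,0,0.0],[0,0.0007,0,0,0,0,0.0]]

```text
time: 43.23
tcp_pos: [0.5576, -0.0781, 0.0445]
ee_rot: [[0.997, -0.072, 0.002], [-0.072, -0.997, -0.001], [0.002, 0.001, -1.0]]
ft_force: [0.6, -0.7, 0.4]
width: -0.0003
```

arm_command:
  moves:
    - [[0,0.0004,0,0,0,0,0.0],[0,0.0007,0,0,0,0,0.0],[0,0.0007,0,0,0,0,0.0],[0,0.0007,0,0,0,0,0.0],[0,0.0007,0,0,0,0,0.0]]

```text
time: 43.65
tcp_pos: [0.5576, -0.0773, 0.0445]
ee_rot: [[0.997, -0.072, 0.002], [-0.072, -0.997, -0.001], [0.002, 0.001, -1.0]]
ft_force: [0.3, 0.3, -0.4]
width: 0.0
```

arm_command:
  moves:
    - [[0,0.0004,0,0,0,0,0.0],[0,0.0007,0,0,0,0,0.0],[0,0.0007,0,0,0,0,0.0],[0,0.0007,0,0,0,0,0.0],[0,0.0007,0,0,0,0,0.0]]

```text
time: 44.07
tcp_pos: [0.5576, -0.0771, 0.0445]
ee_rot: [[0.997, -0.072, 0.002], [-0.072, -0.997, -0.002], [0.002, 0.002, -1.0]]
ft_force: [-1.0, -1.9, -0.7]
width: 0.0002
```

arm_command:
  moves:
    - [[0,0.0005,0,0,0,0,0.0],[0,0.0007,0,0,0,0,0.0],[0,0.0007,0,0,0,0,0.0],[0,0.0007,0,0,0,0,0.0],[0,0.0007,0,0,0,0,0.0]]

```text
time: 44.48
tcp_pos: [0.5575, -0.0767, 0.0445]
ee_rot: [[0.997, -0.072, 0.002], [-0.072, -0.997, -0.003], [0.002, 0.002, -1.0]]
ft_force: [-0.3, -3.2, -0.7]
width: -0.0001
```

Run:
```python
from h import *
o=status.get_obs(); print(o['tcp_pos'],o['ft_force'],o['ft_torque'])
```

```text
[ 0.55749904 -0.07674998  0.04445138] [-0.31160648 -3.19653567 -0.68563226] [-0.63663043  0.02576714  0.02954993]
```

arm_command:
  moves:
    - [[0,0.0003,0,0,0,0,0.0],[0,0.0003,0,0,0,0,0.0],[0,0.0003,0,0,0,0,0.0],[0,0.0003,0,0,0,0,0.0],[0,0.0003,0,0,0,0,0.0]]

```text
time: 44.9
tcp_pos: [0.5575, -0.0765, 0.0445]
ee_rot: [[0.997, -0.072, 0.002], [-0.072, -0.997, -0.003], [0.002, 0.003, -1.0]]
ft_force: [-0.5, -3.8, 0.1]
width: 0.0003
```

```bash
cat > mv.py <<'E'
from h import *
from fit import W
from scipy.ndimage import map_coordinates
def g(t): return cv2.GaussianBlur(cv2.imread(f'pics/{t}.png').astype(np.float32),(0,0),.7)
def run(cam,a,b,which):
    A,B=g(a),g(b); d=load(a); p=np.load('vise.npy')
    for nm,X,Y in which:
        u0=proj(d,[W(p,(X,Y,78))])[0];u1=proj(d,[W(p,(X,Y+10,78))])[0]; dr=(u1-u0)/10
        c=proj(d,[W(p,(X,Y,74))])[0].round().astype(int)
        yy,xx=np.mgrid[c[1]-7:c[1]+8,c[0]-8:c[0]+8]; R=[]
        for s in np.arange(-3,3.01,.05):
            R.append((sum(((map_coordinates(B[:,:,k],[yy+dr[1]*s,xx+dr[0]*s],order=1)-A[yy,xx,k])**2).mean() for k in range(3)),s))
        print(a,b,nm,'mm',round(min(R)[1],2),round(float(min(R)[0]),1))
P=[('H+',-23,80),('F+',23,84)]
M=[('H-',-23,-90),('F-',23,-84)]
E
python3 - <<'E'
from mv import *
snap('scene','s17'); o=status.get_obs(); print(o['time'],o['tcp_pos'],o['ft_force'])
run('s','s16','s17',P); run('s','s15','s16',P+M); run('t','t15','t16',M)
E
```

```text
44.95 [ 0.55745802 -0.07645342  0.04443222] [-0.31885408 -4.83293359 -0.29392235]
s16 s17 H+ mm 0.4 282.5
s16 s17 F+ mm 0.15 227.1
s15 s16 H+ mm -0.05 27.5
s15 s16 F+ mm 0.05 24.6
s15 s16 H- mm 0.3 29.2
s15 s16 F- mm 0.4 29.9
t15 t16 H- mm -0.0 4.9
t15 t16 F- mm -0.0 4.4
```

The handle-side bar now holds at 3.2–4.8 N with at most a few tenths of a mm of give. Now the far-side bar.

arm_command:
  moves:
    - [[0,-0.004,0,0,0,0,0.0],[0,-0.012,0,0,0,0,0.0],[0.012,-0.013,0,0,0,0,0.0],[0.03,-0.013,0,0,0,0,0.0],[0.043,-0.012,0,0,0,0,0.0]]

```text
time: 45.37
tcp_pos: [0.6015, -0.0884, 0.0446]
ee_rot: [[0.997, -0.073, 0.003], [-0.073, -0.997, -0.001], [0.003, 0.001, -1.0]]
ft_force: [0.6, -0.0, -0.0]
width: -0.0
```

arm_command:
  moves:
    - [[0,0.001,-0.001,0,0,0,0.0],[0,0.003,-0.001,0,0,0,0.0],[0,0.005,-0.001,0,0,0,0.0],[0,0.0075,-0.001,0,0,0,0.0],[0,0.0085,-0.001,0,0,0,0.0]]

```text
time: 45.78
tcp_pos: [0.6008, -0.0793, 0.0436]
ee_rot: [[0.997, -0.072, 0.002], [-0.072, -0.997, -0.001], [0.002, 0.0, -1.0]]
ft_force: [-0.0, -0.3, 0.0]
width: -0.0002
```

arm_command:
  moves:
    - [[0,0.0008,0,0,0,0,0.0],[0,0.0015,0,0,0,0,0.0],[0,0.002,0,0,0,0,0.0],[0,0.0025,0,0,0,0,0.0],[0,0.0025,0,0,0,0,0.0]]

```text
time: 46.2
tcp_pos: [0.6008, -0.0768, 0.0436]
ee_rot: [[0.997, -0.072, 0.003], [-0.072, -0.997, -0.001], [0.003, 0.0, -1.0]]
ft_force: [-0.1, -0.2, 0.6]
width: -0.0003
```

arm_command:
  moves:
    - [[0,0.0005,0,0,0,0,0.0],[0,0.001,0,0,0,0,0.0],[0,0.001,0,0,0,0,0.0],[0,0.001,0,0,0,0,0.0],[0,0.001,0,0,0,0,0.0]]

```text
time: 46.62
tcp_pos: [0.6008, -0.0758, 0.0436]
ee_rot: [[0.997, -0.072, 0.003], [-0.072, -0.997, -0.001], [0.003, 0.0, -1.0]]
ft_force: [0.2, 0.1, 1.0]
width: 0.0002
```

arm_command:
  moves:
    - [[0,0.0004,0,0,0,0,0.0],[0,0.0006,0,0,0,0,0.0],[0,0.0006,0,0,0,0,0.0],[0,0.0006,0,0,0,0,0.0],[0,0.0006,0,0,0,0,0.0]]

```text
time: 47.03
tcp_pos: [0.6008, -0.0757, 0.0436]
ee_rot: [[0.997, -0.073, 0.003], [-0.073, -0.997, -0.001], [0.003, 0.001, -1.0]]
ft_force: [-0.7, -3.0, -0.3]
width: -0.0002
```

arm_command:
  moves:
    - [[0,0.0006,0,0,0,0,0.0],[0,0.0008,0,0,0,0,0.0],[0,0.0008,0,0,0,0,0.0],[0,0.0008,0,0,0,0,0.0],[0,0.0008,0,0,0,0,0.0]]

```text
time: 47.45
tcp_pos: [0.6008, -0.0756, 0.0436]
ee_rot: [[0.997, -0.073, 0.003], [-0.073, -0.997, -0.002], [0.003, 0.002, -1.0]]
ft_force: [-0.6, -5.4, -0.8]
width: -0.0
```

arm_command:
  moves:
    - [[0,-0.004,0,0,0,0,0.0],[0,-0.014,0,0,0,0,0.0],[-0.004,-0.026,0.01,0,0,0,0.0],[-0.01,-0.036,0.035,0,0,0,0.0],[-0.015,-0.04,0.07,0,0,0,0.0]]

```text
time: 47.87
tcp_pos: [0.5828, -0.1164, 0.111]
ee_rot: [[0.997, -0.074, -0.005], [-0.074, -0.997, 0.0], [-0.005, 0.0, -1.0]]
ft_force: [0.3, -0.7, -0.2]
width: -0.0002
```

arm_command:
  moves:
    - [[0,-0.01,0.03,0,0,0,0.0],[-0.02,-0.035,0.06,0,0,0,0.0],[-0.045,-0.06,0.08,0,0,0,0.0],[-0.065,-0.085,0.09,0,0,0,0.0],[-0.08,-0.1,0.09,0,0,0,0.0]]

```text
time: 48.28
tcp_pos: [0.5025, -0.2198, 0.2064]
ee_rot: [[0.997, -0.076, 0.002], [-0.076, -0.997, -0.004], [0.002, 0.004, -1.0]]
ft_force: [-0.8, -0.5, 0.5]
width: -0.0005
```

Run:
```python
from mv import *
snap('scene','s18'); snap('top','t18'); o=status.get_obs(); print(o['time'],o['tcp_pos'],o['ft_force'])
run('s','s15','s18',P+M); run('t','t15','t18',P+M)
run('s','s16','s18',P+M); run('t','t16','t18',P+M)
A=cv2.imread('pics/t18.png'); B=cv2.imread('pics/s18.png')
```

```text
48.3833 [ 0.50109196 -0.21946037  0.20344803] [-0.36028231  0.77866667 -0.16061205]
s15 s18 H+ mm 0.5 7.9
s15 s18 F+ mm -0.0 0.3
s15 s18 H- mm 0.85 5.5
s15 s18 F- mm -0.0 0.2
t15 t18 H+ mm 0.3 6.4
t15 t18 F+ mm 0.05 0.7
t15 t18 H- mm 0.6 40.1
t15 t18 F- mm -0.0 0.7
s16 s18 H+ mm 0.5 33.8
s16 s18 F+ mm -0.0 24.7
s16 s18 H- mm 0.5 38.2
s16 s18 F- mm -0.15 32.2
t16 t18 H+ mm -0.2 9.2
t16 t18 F+ mm -0.05 3.7
t16 t18 H- mm 0.6 38.8
t16 t18 F- mm -0.0 4.1
```

View pics/s18.png

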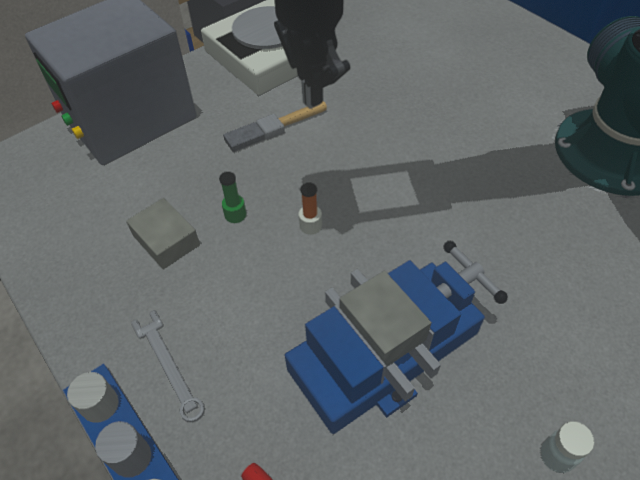

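```bash
cat > mv2.py <<'E'
from mv import *
from scipy.optimize import minimize
def run2(a,b,which,h=7):
    A,B=g(a),g(b); d=load(a); p=np.load('vise.npy')
    for nm,X,Y in which:
        u0=proj(d,[W(p,(X,Y,78))])[0]
        dx=(proj(d,[W(p,(X+10,Y,78))])[0]-u0)/10; dy=(proj(d,[W(p,(X,Y+10,78))])[0]-u0)/10
        c=proj(d,[W(p,(X,Y,74))])[0].round().astype(int)
        yy,xx=np.mgrid[c[1]-h:c[1]+h+1,c[0]-h:c[0]+h+1]
        def f(q): 
            s=dx*q[0]+dy*q[1]
            return float(sum(((map_coordinates(B[:,:,k],[yy+s[1],xx+s[0]],order=1)-A[yy,xx,k])**2).mean() for k in range(3)))
        r_=min((minimize(f,q0,method='Nelder-Mead') for q0 in([0,0],[1,1],[-1,1])),key=lambda r:r.fun)
        print(a,b,nm,'dx,dy mm',r_.x.round(2),round(r_.fun,1),round(f([0,0]),1))
E
python3 - <<'E'
from mv2 import *
run2('s6','s15',P+M); run2('t7','t15',P+M); run2('s15','s18',P+M); run2('t15','t18',P+M)
def c(t,x0,y0,x1,y1,s): return cv2.resize(cv2.imread(f'pics/{t}.png')[y0:y1,x0:x1],None,fx=s,fy=s,interpolation=cv2.INTER_CUBIC)
cv2.imwrite('pics/cmp18.png',np.vstack([np.hstack([c(t,180,190,310,260,3) for t in('t7','t18')]),np.hstack([c(t,340,250,450,380,3)[:, :] if 0 else cv2.resize(c(t,340,270,450,390,3),(390,380)) for t in('s6','s18')])]))
E
```

```text
s6 s15 H+ dx,dy mm [-0.12  1.18] 33.4 201.9
s6 s15 F+ dx,dy mm [-0.08  0.  ] 13.4 14.2
s6 s15 H- dx,dy mm [-0.24  1.14] 17.6 36.2
s6 s15 F- dx,dy mm [-0.12 -0.17] 15.1 15.8
t7 t15 H+ dx,dy mm [0.19 1.34] 11.6 27.1
t7 t15 F+ dx,dy mm [ 0.   -0.02] 4.2 4.2
t7 t15 H- dx,dy mm [-0.13  0.95] 43.2 120.0
t7 t15 F- dx,dy mm [0.04 0.  ] 5.2 5.6
s15 s18 H+ dx,dy mm [0.06 0.49] 7.6 38.2
s15 s18 F+ dx,dy mm [ 0. -0.] 0.3 0.3
s15 s18 H- dx,dy mm [-0.22  0.65] 4.0 12.6
s15 s18 F- dx,dy mm [-0.   -0.01] 0.2 0.2
t15 t18 H+ dx,dy mm [0.14 0.28] 5.9 7.6
t15 t18 F+ dx,dy mm [0.01 0.04] 0.7 0.7
t15 t18 H- dx,dy mm [-0.24  0.6 ] 35.2 76.1
t15 t18 F- dx,dy mm [-0.01 -0.01] 0.7 0.7
```

View pics/cmp18.png

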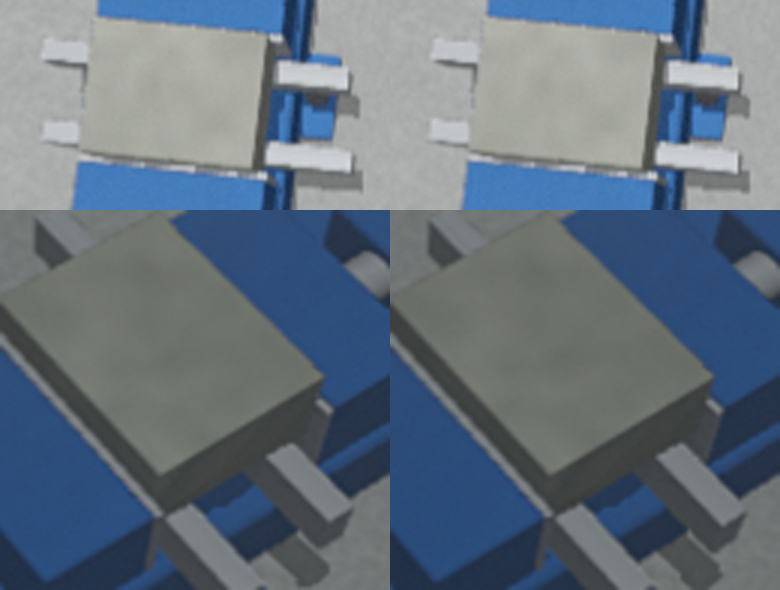

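Run:
```python
from h import *
crop('s18',280,170,345,245,8)
a=cv2.absdiff(cv2.imread('pics/scene0.png'),cv2.imread('pics/s18.png')).max(2)
print('green region diff',a[165:225,212:248].mean(),'stray block',a[195:270,125:200].mean())
o=status.get_obs(); print(o['time'],o['ft_force'],o['width'])
```

```text
green region diff 2.412962962962963 stray block 2.526577777777778
48.3833 [-0.36028231  0.77866667 -0.16061205] 0.00013291475337786726
```

View pics/s18_c280_170.png

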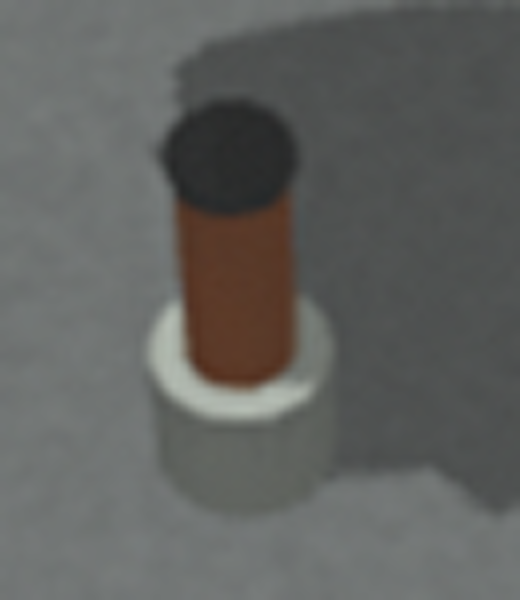

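The tamper stands upright (cap at (230,155) and puck at (240,420) in the crop), the green one and the loose block are unchanged, and the arm is clear. I'm handing in.

```bash
python3 -c "
from rig import r
print(r.finish_job())"
```

```text
the job is handed in; nothing more can be done
None
```

I pressed the block home with the orange tamper, tested both parallels and handed the job in at about 48 s. One check is not fully clean: the handle-side parallel still crept slightly when pushed.

- **Pressing:** I pressed in two rounds of about 15–17 N over each side and then the middle. In the second round all three points stopped within 0.2 mm of the same height, so the block is level and bottomed as far as I could feel.
- **First test:** The handle-side bar crept about 1.2 mm at up to 4.7 N, while the far bar held. That is why I fetched the tamper again, pressed a second time and repeated both tests, handle side first.
- **Last test, far-side bar:** It took about 5.4 N with 0.0 mm of movement in the pictures.
- **Last test, handle-side bar:** It felt firm at about 2–3 N. By the end, at 3.8–4.8 N, the pictures show it had moved about another 0.5 mm, about 1.7 mm in all. It is gripped, but less firmly than the far bar, and my push went a little above 3–4 N.
- **End state:** The tamper stands upright on the bench, about 0.1 m from where it started. In the last picture the green look-alike and the loose block are unchanged, and the arm is clear of everything.

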